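Clamp the marking nest and load the scrapers

TASK

Set up the laser marker for a batch of scrapers: fasten the blue nest to the slotted table by dropping an orange-winged T-clamp through each of its two windows into the T-slot and twisting it a quarter turn, so that its wing lies across the slot. Once both are locked, slide every yellow scraper on the mat blade first into a lane of the nest, one per lane, until the blade is fully home against the stop, and let go; then press the green start button all the way down and release it. Leave everything else on the bench where it is.

Things in the scene. Friction and masses are not known exactly. Their poses are not given: they have to be found in the camera images.
- clamp0_grip (a point): T-clamp (150 g): centre of its orange wing, an upright slab 42 (x) x 12 (y) x 32 mm (z), gripped across the 12 mm. Below it a flange 40 mm across, 5 thick, underside 21 mm below this point; shank 14 mm across; hammer head 27 (along x) x 15 mm, from 22 to 32 mm below the flange's underside, its lowest 4 mm only 23 x 11.5. Starts hanging in the black stand, wing at varying angles.
- clamp1_grip (a point): T-clamp (150 g): centre of its orange wing, an upright slab 42 (x) x 12 (y) x 32 mm (z), gripped across the 12 mm. Below it a flange 40 mm across, 5 thick, underside 21 mm below this point; shank 14 mm across; hammer head 27 (along x) x 15 mm, from 22 to 32 mm below the flange's underside, its lowest 4 mm only 23 x 11.5. Starts hanging in the black stand, wing at varying angles.
- stand: Black clamp stand on the left, fixed, 170 (x) x 70 x 42 mm high, origin under its centre; two 34 mm square pockets 90 mm apart along x, 36 mm deep, the clamps' flanges lying on its top.
- ttable: Aluminium T-slotted table, fixed, 240 (x) x 390 (y) x 60 mm high, origin under its centre. Three T-slots along y: mouth 18 mm wide, lips 12 mm thick, undercut 32 mm wide and 14 mm deep.
- nest: Blue nest on the slotted table, does not move; origin at its underside, on the middle T-slot. x points away from the robot, into the lanes. Base plate 8 mm thick from x -110 to +45 mm, its front bevelled down to x -120; three lanes 70 mm apart at y -70, 0, 70; their walls reach y +-105 mm, x -49 to +32 and 27.5 mm up. A clamping ear with a window at each side.
- window0 (a point): Right (-y) clamping window, centre, at the base plate's top: 31 mm along y (the slot) x 18.5 mm (x). Either clamp goes in, wing along y until its flange lies on the plate: its grip point is 21 mm above this one, its head 2 mm below the lips, free to turn either way, held by friction only. Locked when the wing lies along x. Lane walls begin 42 mm away.
- window1 (a point): Left (+y) clamping window, centre, at the base plate's top: 31 mm along y (the slot) x 18.5 mm (x). Either clamp goes in, wing along y until its flange lies on the plate: its grip point is 21 mm above this one, its head 2 mm below the lips, free to turn either way, held by friction only. Locked when the wing lies along x. Lane walls begin 42 mm away.
- scraper0_grip (a point): Scraper (160 g; 2 or 3 of the three are present): centre of its yellow handle, 105 (x) x 26 (y) x 20 mm (z). A steel blade 38 mm wide, 3 mm thick, in the handle's mid-plane, runs on from its front end; blade edge 122.5 mm from this point along +x, balance point 38 mm along +x. Lies flat (z up) on a 2 mm black mat at the right, neighbours 75 mm away or more.
- scraper1_grip (a point): Scraper (160 g; 2 or 3 of the three are present): centre of its yellow handle, 105 (x) x 26 (y) x 20 mm (z). A steel blade 38 mm wide, 3 mm thick, in the handle's mid-plane, runs on from its front end; blade edge 122.5 mm from this point along +x, balance point 38 mm along +x. Lies flat (z up) on a 2 mm black mat at the right, neighbours 75 mm away or more.
- scraper2_grip (a point): Scraper (160 g; 2 or 3 of the three are present): centre of its yellow handle, 105 (x) x 26 (y) x 20 mm (z). A steel blade 38 mm wide, 3 mm thick, in the handle's mid-plane, runs on from its front end; blade edge 122.5 mm from this point along +x, balance point 38 mm along +x. Lies flat (z up) on a 2 mm black mat at the right, neighbours 75 mm away or more.
- lane0_home (a point): Lane 0 (right): where the handle centre of any scraper lies once the blade is home against the stop. x points into the lane. The handle then lies on the base plate, 10 mm below, its rear overhanging. The blade slot starts 67.5 mm ahead, 55 deep, 43 wide, from 3.5 mm below to 4.5 above this height, capped 8 mm in from each side; pointed noses before it guide the blade.
- lane1_home (a point): Lane 1 (middle): where the handle centre of any scraper lies once the blade is home against the stop. x points into the lane. The handle then lies on the base plate, 10 mm below, its rear overhanging. The blade slot starts 67.5 mm ahead, 55 deep, 43 wide, from 3.5 mm below to 4.5 above this height, capped 8 mm in from each side; pointed noses before it guide the blade.
- lane2_home (a point): Lane 2 (left): where the handle centre of any scraper lies once the blade is home against the stop. x points into the lane. The handle then lies on the base plate, 10 mm below, its rear overhanging. The blade slot starts 67.5 mm ahead, 55 deep, 43 wide, from 3.5 mm below to 4.5 above this height, capped 8 mm in from each side; pointed noses before it guide the blade.
- start (a joint): Travel of the green start button: 0 up, 0.006 m fully down (about 5 N), springs back; pressed beyond 0.004.
- start_top (a point): Centre of the top of the green start button (28 mm across, pressed straight down) on the white control box at the left; its steel ring is 44 mm across, 6 mm lower, and the box's top 18 mm lower. The white button, key and red emergency stop beside it are not used.
- vblock: Bystander: small V-block on the slotted table, 50 x 60 mm, 36 mm high, standing on the slotted table behind the nest. Leave alone. Origin under its centre.
- driver: Bystander: screwdriver, lying between the robot and the nest. Leave alone. Origin under its centre.
- brush: Bystander: brush, lying in front, right. Leave alone. Origin under its centre.
- cleaner: Bystander: small can, 52 mm across, 90 mm high, standing in front, left. Leave alone. Origin under its centre.
- sample: Bystander: brass ring, 60 mm across, 22 mm high, at the back left. Leave alone. Origin under its centre.
- caliper: Bystander: caliper, lying at the back right. Leave alone. Origin under its centre.
Mind the look-alikes: they are no part of the job. What is shaped like the part that bears scraper2_grip but turquoise is not meant.

How it is judged:
By the outcome, as a careful person would: the job done as asked, in the order asked, and still so for the second after the job is handed in, with the robot touching nothing.
Of scraper0, scraper1, scraper2 only 2 to 3 are there at a start; the rules pass over those that are not, and their reading is None.
At some moment in a run one of scraper0, scraper1, scraper2 may be knocked a few centimetres aside while the robot is not near it.
It also fails if it takes over 210 s, if anything falls off the work surface, if the arm or the gripper's body presses on something with over 40 N, if the wrist force passes 120 N, or if a joint passes its speed limit or range.

ROBOT

A 7-joint arm with a two-finger parallel gripper is mounted at the origin on the work surface. World frame = base frame: x ahead of the robot, y to its left, z up, the work surface at z = 0. Lengths are in m, angles in rad, forces in N, time in s.
With the tool pointing down it reaches from about 0.4 to 0.85 m from the base axis. Payload 10.4 kg.
Tool frame: the origin (TCP) lies at the very end of the fingers, on their centre line; the grasp point (between the pads) lies 19 mm behind it; x points along the fingers, z is the direction in which the jaws open and shut, and the axes are right-handed (so a half turn about x gives the same grasp; the last joint's range is limited). The gripper opens to 85 mm and grips with 20 to 120 N. Pads are 22 mm wide; open, the fingers measure 114 mm over their backs; the gripper's body (76 mm by 85 mm) begins 54 mm behind the grasp point. The pads swing forward as they close: fully open they stand 13 mm farther back than shut.
Start: joints at [1.092, 0.332, -0.065, 1.46, 0.022, 1.35, -0.088], TCP at [0.275, -0.561, 0.231] pointing down, gripper open.
Joint ranges: [-2.6, 2.6], [-0.5, 2.12], [-1.47, 1.34], [0.16, 2.42], [-1.27, 4.41], [0.06, 2.06], [-2.6, 2.6]. Speed limits (rad/s): [2.22, 2.22, 2.79, 2.79, 3.14, 3.14, 3.14].

INTERFACE

Orientations are given as a unit quaternion [x, y, z, w].
In Python, from workcell import telemetry, viewer, manip, spot_in, mark_of gives the robot as it stands. The module is installed in compiled form; this text tells all that it offers.
- The arm moves only by the shell command python3 -m crank 'ROWS' [FORCE]. ROWS is JSON, a list of rows, each a list of 3 entries, a list of its own where there are three numbers: the closure, from 0 (fully open) to 1 (shut), then the shift along the world's x, y, z in cm, then the turn, a rotation vector about the world's x, y, z in rad. A call has 1 to 12 rows; each row shifts and turns the commanded pose from where the row before left it; what a row does not reach is not made up. A row lasts 1/12 s, in which the tool goes at most 41.7 mm and 7.16 degrees, less where a joint would pass 70% of its speed; a pose out of reach is approached as far as the arm can. A call with a gripper value outside its range is refused whole. The fingers move at their own pace and stop on an object; FORCE is the grip in N (left out, the last holds). Time passes only in rows, so rows that do not move let the fingers close. It gives the time, the measured TCP pose, the force and the opening at its end, in the units of the state.
- telemetry.get_obs(): the state, without advancing time (a new reading comes with each control period).
- viewer.camera(name): name is "scene" or "top"; returns a dict with "frame" (400x640x3 uint8, red, green, blue), "intrinsics" (3x3 intrinsics, pixels), "k1" (the pictures are not rectified: a ray, as slopes to the right and down, at radius r is drawn at 1 + k1 r^2 times it, then the intrinsics apply), "cam_to_world" (4x4, takes a point from camera to world coordinates). Camera axes: x right, y up, looking along -z (the intrinsics and any distortion apply to the point x, -y, -z); pixel columns grow to the right and rows downward; lengths in m; the calibration is good to about 2 mm. A picture is of the moment at which its call begins. There is no depth.
- manip.hand_in(): hands the job in, once; it reports no verdict.
Trained networks look in a picture, given as the dict that the camera call returned (one of the last four; its "shot" number tells which), for a name from the list of things; names that differ only in an ending like _2 or _b are one class to them, and where a whole thing is asked for, a point or a joint stands for the part that bears it (a point fixed in the world has none). Each returns a list of dicts, best first, with "conf" (0 to 1); they miss things now and then, are a little off and sometimes report something else, mostly with a low value. They report only what shows in the picture. A call takes as long as a camera call. They do not tell look-alikes from the thing itself.
- spot_in(thing, picture): "location" ([x, y, z] in m, in the coordinates of the camera as it stood for that picture, good to about 4 mm: the middle of the surface that is visible of it).
- mark_of(thing, picture): "location" ([x, y, z] in m, in the coordinates of the camera as it stood for that picture, good to about 4 mm: a listed point, or the origin of a listed thing).
The state is a dict: "clock": time; "joint_pos": joint angles; "joint_velocities": joint speeds; "tau": joint torques, N m; "position": TCP position; "ee_rot": TCP orientation; "ft_force": force on the tool from outside, world axes, zero at the start; "torque": the same for the moment, N m; "grip_width": opening from 0.0 (shut) to 1.0 (fully open).
Only numpy, scipy, OpenCV 4.12 (cv2) and the standard library are available. Lean on these libraries where they do the work, as an engineer would, in place of code of your own. Each camera call takes 0.05 s, during which the arm holds its last target. There are 200 camera calls.

## Working session

There is one attempt and no reset: what is moved stays moved. The work goes in short steps, Python scripts to look and compute and a shell command to move; the robot and the scene stay as the last step left them, time stands still between calls to the robot, and variables do not carry over. Pictures are saved under pics/ and viewed, about 12 in all and at most 16, crops included, and the job is handed in when it is done.

```bash
mkdir -p pics; cat > h.py <<'E'
import numpy as np, cv2
from workcell import telemetry, viewer, manip, spot_in, mark_of
def W(p,l): 
    T=np.array(p["cam_to_world"]); return T[:3,:3]@np.array(l)+T[:3,3]
def proj(p,w):
    T=np.array(p["cam_to_world"]); c=T[:3,:3].T@(np.array(w)-T[:3,3])
    s=np.array([c[0]/-c[2],-c[1]/-c[2]]); s=s*(1+p["k1"]*(s@s)); K=np.array(p["intrinsics"])
    return np.array([K[0,0]*s[0]+K[0,2],K[1,1]*s[1]+K[1,2]])
def ray(p,px,z):
    K=np.array(p["intrinsics"]); d=np.array([(px[0]-K[0,2])/K[0,0],(px[1]-K[1,2])/K[1,1]]); s=d.copy()
    for _ in range(30): s=d/(1+p["k1"]*(s@s))
    T=np.array(p["cam_to_world"]); v=T[:3,:3]@np.array([s[0],-s[1],-1]); o=T[:3,3]
    return o+v*(z-o[2])/v[2]
def save(p,n,crop=None,scale=1):
    f=p["frame"][:,:,::-1]
    if crop: f=f[crop[1]:crop[3],crop[0]:crop[2]]
    cv2.imwrite("pics/"+n,cv2.resize(f,None,fx=scale,fy=scale,interpolation=cv2.INTER_CUBIC))
E
python3 - <<'E'
from h import *
np.set_printoptions(precision=4,suppress=True)
s=telemetry.get_obs(); print({k:np.round(v,3) for k,v in s.items()})
for c in ["scene","top"]:
    p=viewer.camera(c); save(p,c+"0.png"); print(c,p["k1"],np.array(p["cam_to_world"])[:3,3])
    for n in ["clamp0_grip","stand","ttable","nest","window0","window1","scraper0_grip","lane0_home","lane1_home","lane2_home","start_top","vblock","driver","brush","cleaner"]:
        for d in mark_of(n,p)[:5]:
            w=W(p,d["location"]); print(n,round(d["conf"],2),w,proj(p,w).astype(int))
E
```

```text
{'clock': np.float64(0.0), 'joint_pos': array([ 1.092,  0.333, -0.065,  1.461,  0.022,  1.35 , -0.089]), 'joint_velocities': array([ 0.   , -0.   ,  0.   ,  0.002,  0.   ,  0.001,  0.   ]), 'tau': array([ -0.   , -62.545,   0.049, -39.162,   0.016,   0.01 ,   0.   ]), 'position': array([ 0.275, -0.561,  0.231]), 'ee_rot': array([ 0.374,  0.6  , -0.374,  0.6  ]), 'ft_force': array([-0.329, -0.514,  0.225]), 'torque': array([-0.065,  0.018,  0.036]), 'grip_width': np.float64(1.001)}
scene -0.012976252052349225 [ 1.5704 -0.208   1.127 ]
clamp0_grip 0.4 [0.4034 0.3325 0.0681] [430 151]
clamp0_grip 0.17 [0.6464 0.0188 0.0586] [350 221]
stand 0.72 [0.4558 0.3305 0.0014] [432 177]
stand 0.43 [ 0.7411 -0.2904 -0.0008] [244 276]
ttable 0.73 [ 0.7027  0.3089 -0.0009] [451 237]
ttable 0.62 [0.6456 0.0321 0.0026] [353 233]
nest 0.84 [0.6451 0.0201 0.0593] [350 221]
window0 0.75 [ 0.6559 -0.13    0.0659] [298 229]
window0 0.69 [0.4545 0.3313 0.001 ] [432 177]
window0 0.64 [ 0.6163 -0.3405  0.0142] [224 239]
window0 0.59 [0.6343 0.1709 0.071 ] [401 209]
window1 0.75 [ 0.6559 -0.13    0.0659] [298 
[... 1144 characters left out ...]
26   0.0699] [341 163]
window1 0.91 [0.6394 0.169  0.0673] [244 167]
window1 0.78 [ 0.6515 -0.126   0.0699] [341 163]
scraper0_grip 0.94 [ 0.6167 -0.3393  0.0138] [407 179]
lane0_home 0.58 [ 0.5484 -0.0523  0.0807] [317 196]
lane1_home 0.89 [0.5444 0.0166 0.0771] [294 197]
lane2_home 0.69 [0.5445 0.0881 0.0821] [270 197]
start_top 0.61 [0.5129 0.4481 0.0927] [145 206]
start_top 0.52 [0.7399 0.026  0.0625] [292 136]
start_top 0.26 [0.6355 0.1705 0.0657] [244 168]
vblock 0.85 [0.737  0.0244 0.0633] [293 137]
driver 0.61 [ 0.3718  0.0577 -0.0015] [281 256]
driver 0.43 [ 0.5301 -0.349   0.0135] [411 206]
brush 0.87 [ 0.3687 -0.1468  0.0012] [347 258]
cleaner 0.61 [0.3343 0.1842 0.0007] [240 269]
```

```bash
python3 - <<'E'
from h import *
p=viewer.camera("top"); save(p,"a_top.png",(90,100,490,300),2)
p=viewer.camera("scene"); save(p,"a_sc.png",(190,110,530,310),2.3)
E
```

```text
(no output)
```

View pics/a_top.png

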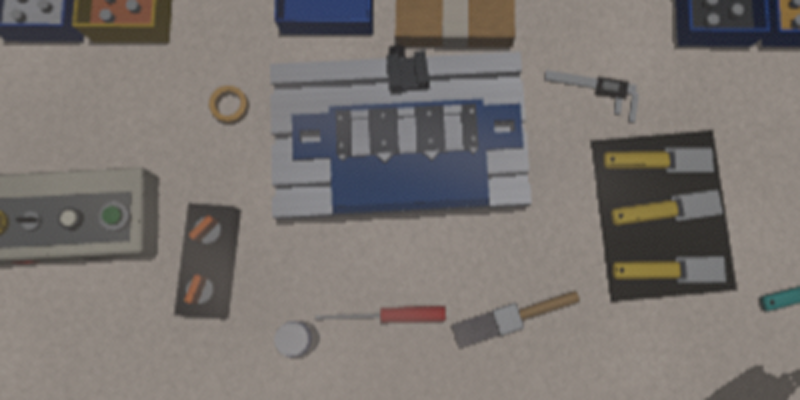

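View pics/a_sc.png

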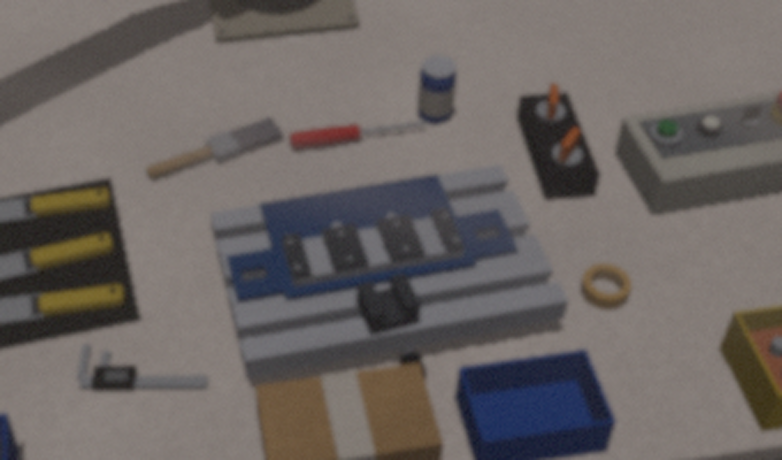

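The top crop shows three yellow scrapers on the mat at crop (637,160), (645,212) and (648,270), blades toward -y. The turquoise look-alike is off the mat at (785,298) and gets ignored. The two orange wings are at (202,228) and (192,290), the windows at (311,135) and (503,127), and the green button at (112,215). The red driver and orange box are not candidates. Next I'll measure these finely.

```bash
cat > meas.py <<'E'
from h import *
def blobs(p,lo,hi,z,roi,amin=25):
    f=cv2.resize(p["frame"],None,fx=4,fy=4,interpolation=cv2.INTER_CUBIC); f=cv2.cvtColor(f,cv2.COLOR_RGB2HSV)
    m=cv2.inRange(f,lo,hi); out=[]
    for c in cv2.findContours(m,0,1)[0]:
        if cv2.contourArea(c)<amin*16: continue
        q=np.array([ray(p,(x+.5)/4-.5,z)[:2] if 0 else ray(p,((x+.5)/4-.5,(y+.5)/4-.5),z)[:2] for x,y in c[:,0]],np.float32)*1000
        (cx,cy),(w,h),a=cv2.minAreaRect(q); bx=cv2.boxPoints(((cx,cy),(w,h),a))
        e=bx[1]-bx[0] if np.linalg.norm(bx[1]-bx[0])>np.linalg.norm(bx[2]-bx[1]) else bx[2]-bx[1]
        ang=np.degrees(np.arctan2(e[1],e[0]))%180
        if roi[0]<cx<roi[1] and roi[2]<cy<roi[3]: out.append((round(cx,1),round(cy,1),round(max(w,h),1),round(min(w,h),1),round(ang,1)))
    return sorted(out)
OR=((3,110,90),(14,255,255)); YE=((18,110,60),(35,255,255))
E
python3 - <<'E'
from meas import *
from collections import defaultdict
np.set_printoptions(precision=1,suppress=True)
R=defaultdict(list)
for c in ["top","scene"]*3:
    p=viewer.camera(c)
    R[c,"or"]=blobs(p,*OR,.070,(350,550,250,400)); R[c,"ye"]=blobs(p,*YE,.019,(400,800,-450,-200))
    for n in ["window0","lane0_home","lane1_home","lane2_home","start_top","clamp0_grip","scraper0_grip","stand","nest","vblock"]:
        for d in mark_of(n,p):
            if d["conf"]>.15: R[c,n].append(W(p,d["location"])*1000)
for k in sorted(R): print(k,R[k] if k[1] in("or","ye") else np.array(R[k]).tolist().__repr__() if 0 else "\n"+str(np.array(R[k])) )
p=viewer.camera("top"); save(p,"clampcrop.png",(165,190,225,270),8)
E
```

```text
('scene', 'clamp0_grip') 
[[405.5 332.6  67.8]
 [403.2 336.   68.2]
 [402.2 329.1  66.2]
 [541.2  88.5  78.7]]
('scene', 'lane0_home') 
[[ 549.8  -55.5   77.9]
 [ 533.8 -347.6   14.2]
 [ 455.7  328.3    2.1]
 [ 703.1  310.5   -2.6]
 [ 549.2  -55.5   75.8]
 [ 742.3 -289.3    1.2]
 [ 454.3  329.6    1. ]
 [ 547.   -51.9   77.2]]
('scene', 'lane1_home') 
[[542.7  14.5  80.4]
 [543.6  13.7  83.5]
 [741.4  25.7  59.9]
 [545.7  17.9  78.8]
 [539.3  90.3  78. ]]
('scene', 'lane2_home') 
[[ 538.7   87.5   78.7]
 [ 539.4   86.    76.6]
 [ 540.    87.2   74.6]
 [ 741.1 -291.4   -1.5]
 [ 334.7  180.4    0.8]
 [ 541.6   17.7   78.4]
 [ 511.1  451.8   91.5]]
('scene', 'nest') 
[[645.8  21.5  60.9]
 [545.2 -53.3  74.1]
 [642.5  19.4  62.3]
 [646.2  30.   -2. ]
 [639.1 170.1  71.2]
 [646.6  22.9  62.3]]
('scene', 'or') [(489.3, 327.6, 46.2, 13.4, np.float32(138.4))]
('scene', 'scraper0_grip') 
[[ 618.2 -340.3   13.7]
 [ 620.  -340.8    8.9]
 [ 540.9   86.    79.3]
 [ 620.2 -339.1   12.4]
 [ 652.  -128.5   67.3]
 [ 496.8  320.9   63.2]]
('scene', 'stand') 
[[456.9 329.1  -0.3]
 [635.9 169.7  71.1]
 
[... 1556 characters left out ...]
'start_top') 
[[511.5 448.9  93.2]
 [647.1  20.2  57. ]
 [512.9 452.1  93.3]
 [368.8  57.    0.5]
 [705.2 307.3   3.5]
 [512.  450.1  94.3]]
('top', 'vblock') 
[[ 738.6   24.6   62.8]
 [ 336.8  185.6    1.1]
 [ 739.1   22.6   59.5]
 [ 619.3 -338.6   13.6]
 [ 741.    23.1   62.6]
 [ 546.7  -53.9   78.4]]
('top', 'window0') 
[[ 638.8  173.6   67.9]
 [ 649.7 -127.8   66.6]
 [ 651.2 -128.1   68.4]
 [ 638.7  171.8   69.8]
 [ 636.9  170.7   69.1]
 [ 648.4 -126.9   66.3]
 [ 456.   327.4    1.5]
 [ 737.4   24.3   62.1]
 [ 546.1   86.9   79.4]]
('top', 'ye') [(441.2, -348.0, 104.4, 26.6, np.float32(91.3)), (531.3, -348.9, 103.7, 26.5, np.float32(98.3)), (615.7, -339.6, 103.4, 26.0, np.float32(90.4))]
```

View pics/clampcrop.png

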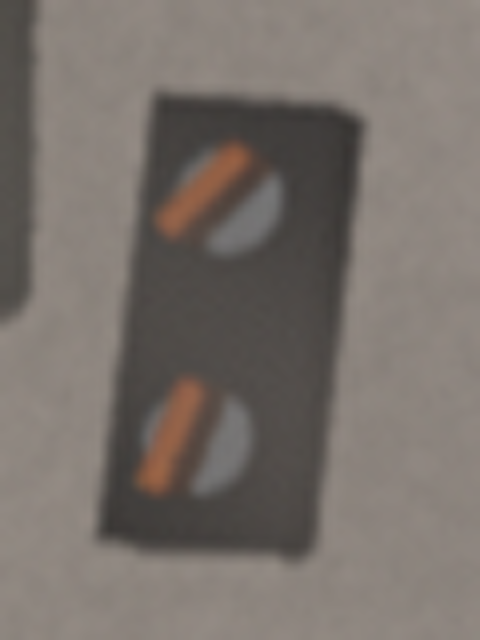

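```bash
R='[0.5,[2,3.3,-0.3],[0,0,0.12]]'; python3 -m crank '[[0.5,[2,3.3,-0.3],[0,0,0.12]],[0.5,[2,3.3,-0.3],[0,0,0.12]],[0.5,[2,3.3,-0.3],[0,0,0.12]],[0.5,[2,3.3,-0.3],[0,0,0.12]],[0.5,[2,3.3,-0.3],[0,0,0.12]],[0.5,[2,3.3,-0.3],[0,0,0.12]],[0.5,[2,3.3,-0.3],[0,0,0.12]],[0.5,[2,3.3,-0.3],[0,0,0.12]],[0.5,[2,3.3,-0.3],[0,0,0.12]],[0.5,[2,3.3,-0.3],[0,0,0.12]],[0.5,[2,3.3,-0.3],[0,0,0.12]],[0.5,[2,3.3,-0.3],[0,0,0.12]]]' 40
```

```text
clock: 6.05
position: [0.5159, -0.1636, 0.1955]
ee_rot: [-0.117, 0.697, 0.116, 0.698]
ft_force: [0.7, -0.5, 0.1]
grip_width: 0.5
```

```bash
python3 -m crank '[[0.5,[-0.9,3.9,0],[0,0,0.073]],[0.5,[-0.9,3.9,0],[0,0,0.073]],[0.5,[-0.9,3.9,0],[0,0,0.073]],[0.5,[-0.9,3.9,0],[0,0,0.073]],[0.5,[-0.9,3.9,0],[0,0,0.073]],[0.5,[-0.9,3.9,0],[0,0,0.073]],[0.5,[-0.9,3.9,0],[0,0,0.073]],[0.5,[-0.9,3.9,0],[0,0,0.073]],[0.5,[-0.9,3.9,0],[0,0,0.073]],[0.5,[-0.9,3.9,0],[0,0,0.073]],[0.5,[-0.9,3.9,0],[0,0,0.073]],[0.5,[-0.9,3.9,0],[0,0,0.073]]]'
cat >> h.py <<'E'
def st(goal=None,yaw=None):
    from scipy.spatial.transform import Rotation as Ro
    s=telemetry.get_obs(); m=Ro.from_quat(s["ee_rot"]).as_matrix(); y=np.degrees(np.arctan2(m[1,2],m[0,2]))
    print("t %.2f pos %s jaw %.1f tilt %s F %s M %s w %.3f q7 %.2f"%(s["clock"],np.round(np.array(s["position"])*1000,1),y,np.round(m[:2,0],3),np.round(s["ft_force"],1),np.round(s["torque"],2),s["grip_width"],s["joint_pos"][6]))
    if goal is not None: print("go cm",np.round((np.array(goal)/10-np.array(s["position"])*100),2))
    if yaw is not None: d=(yaw-y+180)%360-180; print("turn",np.round(np.radians(d),3), "rad")
    return s
E
python3 -c "
from h import *
st((406.1,328.4,52),69)"
```

```text
clock: 7.05
position: [0.4066, 0.3044, 0.1958]
ee_rot: [-0.401, 0.582, 0.4, 0.583]
ft_force: [1.5, -0.3, 0.7]
grip_width: 0.501
t 7.05 pos [406.6 304.4 195.8] jaw 69.0 tilt [0.001 0.   ] F [ 1.5 -0.3  0.7] M [ 0.03 -0.09  0.02] w 0.501 q7 0.33
go cm [ -0.05   2.4  -14.38]
turn 0.0 rad
```

```bash
python3 -m crank '[[0.5,[0,2.4,-1],[0,0,0]],[0.5,[0,0,-3],[0,0,0]],[0.5,[0,0,-3],[0,0,0]],[0.5,[0,0,-3],[0,0,0]],[0.5,[0,0,-3],[0,0,0]],[0.5,[0,0,-1.3],[0,0,0]],[0.5,[0,0,0],[0,0,0]],[0.9,[0,0,0],[0,0,0]],[0.9,[0,0,0],[0,0,0]],[0.9,[0,0,0],[0,0,0]],[0.9,[0,0,0],[0,0,0]],[0.9,[0,0,0],[0,0,0]]]' 40; python3 -c "
from h import *
st((406.1,328.4,52),69)"
```

```text
clock: 8.05
position: [0.4082, 0.3277, 0.0543]
ee_rot: [-0.4, 0.582, 0.399, 0.585]
ft_force: [-1.0, -0.2, 7.2]
grip_width: 0.133
t 8.05 pos [408.2 327.7  54.3] jaw 68.8 tilt [0.003 0.002] F [-1.  -0.2  7.2] M [-0.18  0.33  0.03] w 0.133 q7 0.13
go cm [-0.21  0.07 -0.23]
turn 0.003 rad
```

```bash
python3 -m crank '[[1,[0,0,0],[0,0,0]],[1,[0,0,0],[0,0,0]],[1,[0,0,1],[0,0,0]],[1,[0,0,2],[0,0,0]],[1,[0,0,3],[0,0,0]],[1,[0,0,3],[0,0,0]],[1,[0,0,3],[0,0,0]],[1,[0,0,0],[0,0,0]]]' 40; python3 - <<'E'
from meas import *
st((649.8,-127.6,150),2.9)
p=viewer.camera("scene"); save(p,"lift.png",(380,100,480,220),5)
for c in ["top","scene"]:
    if c=="top": p=viewer.camera(c)
    print(c,[(round(d["conf"],2),np.round(W(p,d["location"])*1000,1)) for d in mark_of("clamp0_grip",p)])
E
```

```text
clock: 8.72
position: [0.4089, 0.3291, 0.1789]
ee_rot: [-0.4, 0.58, 0.399, 0.586]
ft_force: [0.9, 0.8, -0.3]
grip_width: 0.129
t 8.72 pos [408.9 329.1 178.9] jaw 68.8 tilt [0.007 0.004] F [ 0.9  0.8 -0.3] M [ 0.09 -0.08 -0.02] w 0.129 q7 0.25
go cm [ 24.09 -45.67  -2.89]
turn -1.151 rad
top [(0.45, array([405.2, 330.5, 190.3])), (0.28, array([ 612. , -339.6,   14. ]))]
scene [(0.45, array([405.2, 330.5, 190.3])), (0.28, array([ 612. , -339.6,   14. ]))]
```

View pics/lift.png

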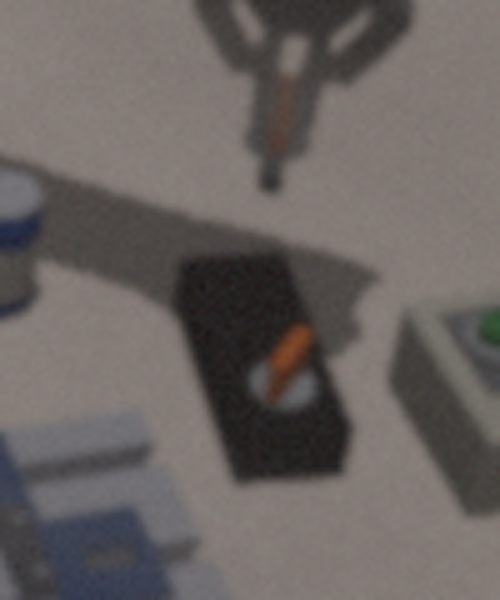

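```bash
python3 -m crank '[[1,[1.9,-3.6,0],[0,0,-0.096]],[1,[1.9,-3.6,0],[0,0,-0.096]],[1,[1.9,-3.6,0],[0,0,-0.096]],[1,[1.9,-3.6,0],[0,0,-0.096]],[1,[1.9,-3.6,0],[0,0,-0.096]],[1,[1.9,-3.6,0],[0,0,-0.096]],[1,[1.9,-3.6,0],[0,0,-0.096]],[1,[1.9,-3.6,0],[0,0,-0.096]],[1,[1.9,-3.6,0],[0,0,-0.096]],[1,[1.9,-3.6,0],[0,0,-0.096]],[1,[1.9,-3.6,0],[0,0,-0.096]],[1,[1.9,-3.6,0],[0,0,-0.096]]]'; python3 -m crank '[[1,[1.3,-2.4,-1],[0,0,0]],[1,[0,0,-1],[0,0,0]],[1,[0,0,0],[0,0,0]],[1,[0,0,0],[0,0,0]]]';  python3 - <<'E'
from meas import *
st((649.8,-127.6,150),2.9)
p=viewer.camera("scene"); save(p,"w0.png",(250,150,350,270),6)
np.set_printoptions(precision=1,suppress=True)
for i in range(3):
  for c in ["top","scene"]:
    p=viewer.camera(c)
    print(c,[(round(d["conf"],2),W(p,d["location"])*1000) for n in("clamp0_grip","window0") for d in mark_of(n,p) if d["conf"]>.3])
E
```

```text
clock: 9.92
position: [0.635, -0.1071, 0.1707]
ee_rot: [-0.016, 0.708, 0.016, 0.706]
ft_force: [0.5, 0.2, -1.4]
grip_width: 0.131
clock: 10.25
position: [0.6471, -0.128, 0.1505]
ee_rot: [-0.017, 0.708, 0.018, 0.706]
ft_force: [0.7, 0.1, -0.9]
grip_width: 0.133
t 10.25 pos [ 647.1 -128.   150.5] jaw 2.9 tilt [-0.003  0.002] F [ 0.7  0.1 -0.9] M [ 0.05 -0.04  0.04] w 0.133 q7 0.01
go cm [ 0.27  0.04 -0.05]
turn 0.0 rad
top [(0.61, array([336.6, 183.4,  -1. ])), (0.83, array([635.4, 168.7,  68.8])), (0.58, array([ 650.5, -127.7,   69.3]))]
scene [(0.73, array([ 646.9, -123. ,  164.8])), (0.48, array([ 620. , -342.7,   11.3])), (0.43, array([497.6, 319. ,  59.6])), (0.59, array([ 655. , -128.2,   68. ])), (0.59, array([637.4, 170.1,  71.2]))]
top [(0.91, array([637.3, 171.2,  68.8])), (0.86, array([ 650. , -127.9,   67. ]))]
scene [(0.43, array([ 648.7, -126.2,  167.1])), (0.97, array([ 656.6, -127.7,   68.5])), (0.58, array([639. , 171.1,  72.1]))]
top [(0.85, array([ 649.5, -127.3,   68.3])), (0.75, array([639.1, 170.9,  68.7]))]
scene [(0.59, array([ 644.5, -126.3,  162.8])), (0.89, array([639.5, 169.7,  71.1])), (0.69, array([ 653.7, -125.6,   68.3]))]
```

View pics/w0.png

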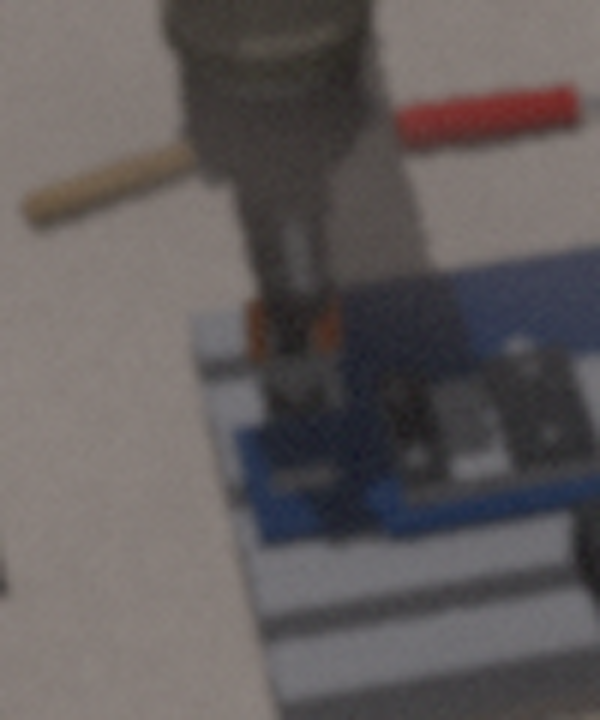

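```bash
cat > ov.py <<'E'
from meas import *
def crop(p,img,w,yaw,S=10,R=19):
    c=proj(p,w); x0,y0=np.round(c).astype(int)-R
    f=cv2.resize(img[y0:y0+2*R,x0:x0+2*R],None,fx=S,fy=S,interpolation=cv2.INTER_CUBIC).astype(float)
    f=np.clip((f-f.min())*255/(f.max()-f.min()),0,255).astype(np.uint8).copy()
    a=np.radians(yaw); u=np.array([np.cos(a),np.sin(a),0]); v=np.array([-u[1],u[0],0])
    q=[proj(p,np.array(w)+sx*.00925*u+sy*.0155*v) for sx,sy in((1,1),(1,-1),(-1,-1),(-1,1))]
    q=np.array([((a-[x0,y0]+.5)*S) for a in q],np.int32); cv2.polylines(f,[q],True,(0,255,255),1); return f
E
python3 - <<'E'
from ov import *
rows=[]
for c in["top","scene"]:
    p=viewer.camera(c); img=cv2.imread("pics/%s0.png"%c)
    rows.append(np.hstack([crop(p,img,w,2.6) for w in((.638,.171,.068),(.6515,-.1275,.068))]))
cv2.imwrite("pics/ov.png",cv2.resize(np.vstack(rows),None,fx=.78,fy=.78))
E
```

```text
(no output)
```

View pics/ov.png

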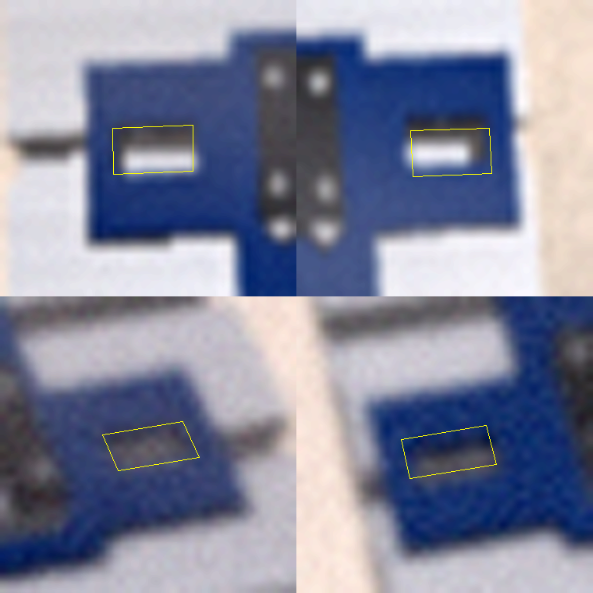

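```bash
python3 -m crank '[[1,[0.7,-0.05,-1],[0,0,0]],[1,[0,0,-1.5],[0,0,0]],[1,[0,0,-1],[0,0,0]],[1,[0,0,-0.4],[0,0,0]],[1,[0,0,-0.4],[0,0,0]],[1,[0,0,-0.4],[0,0,0]],[1,[0,0,0],[0,0,0]]]'; python3 - <<'E'
from meas import *
st((654,-128.5,80),3.1)
E
```

```text
clock: 11.88
position: [0.655, -0.1297, 0.1048]
ee_rot: [-0.017, 0.707, 0.017, 0.707]
ft_force: [-0.1, 0.8, -2.5]
grip_width: 0.134
t 11.88 pos [ 655.  -129.7  104.8] jaw 2.8 tilt [-0.  0.] F [-0.1  0.8 -2.5] M [-0.01 -0.06 -0.03] w 0.134 q7 -0.01
go cm [-0.1   0.12 -2.48]
turn 0.005 rad
```

```bash
python3 -m crank '[[1,[-0.1,0.1,-0.4],[0,0,0]],[1,[0,0,-0.4],[0,0,0]],[1,[0,0,-0.4],[0,0,0]],[1,[0,0,-0.4],[0,0,0]],[1,[0,0,0],[0,0,0]]]'; python3 - <<'E'
from meas import *
st((654,-128.5,80),3.1)
E
```

```text
clock: 12.3
position: [0.6538, -0.1287, 0.0883]
ee_rot: [-0.017, 0.707, 0.017, 0.707]
ft_force: [0.9, -0.5, -1.7]
grip_width: 0.137
t 12.30 pos [ 653.8 -128.7   88.3] jaw 2.8 tilt [-0.001  0.   ] F [ 0.9 -0.5 -1.7] M [-0.01 -0.1  -0.04] w 0.137 q7 -0.01
go cm [ 0.02  0.02 -0.83]
turn 0.005 rad
```

```bash
python3 -m crank '[[1,[0,0,-0.4],[0,0,0]],[1,[0,0,-0.2],[0,0,0]],[1,[0,0,-0.2],[0,0,0]],[1,[0,0,-0.1],[0,0,0]],[1,[0,0,0],[0,0,0]]]'; python3 - <<'E'
from meas import *
st((654,-128.5,80),3.1)
E
```

```text
clock: 12.72
position: [0.6542, -0.1287, 0.0804]
ee_rot: [-0.017, 0.707, 0.017, 0.707]
ft_force: [-0.4, 0.3, -1.1]
grip_width: 0.134
t 12.72 pos [ 654.2 -128.7   80.4] jaw 2.8 tilt [0. 0.] F [-0.4  0.3 -1.1] M [ 0.01 -0.06  0.01] w 0.134 q7 -0.02
go cm [-0.02  0.02 -0.04]
turn 0.005 rad
```

```bash
python3 -m crank '[[1,[0,0,-0.1],[0,0,0]],[1,[0,0,-0.1],[0,0,0]],[1,[0,0,0],[0,0,0]]]'; python3 -m crank '[[1,[0,0,-0.1],[0,0,0]],[1,[0,0,0],[0,0,0]]]'; python3 - <<'E'
from meas import *
st((654,-128.5,80),3.1)
E
```

```text
clock: 12.97
position: [0.6542, -0.1288, 0.0804]
ee_rot: [-0.017, 0.707, 0.017, 0.707]
ft_force: [-8.1, 1.2, 14.8]
grip_width: 0.132
clock: 13.13
position: [0.6542, -0.1288, 0.0803]
ee_rot: [-0.018, 0.707, 0.017, 0.707]
ft_force: [-12.6, 1.5, 22.3]
grip_width: 0.131
t 13.13 pos [ 654.2 -128.8   80.3] jaw 2.8 tilt [ 0.001 -0.001] F [-12.6   1.5  22.3] M [0.23 2.79 0.02] w 0.131 q7 -0.02
go cm [-0.02  0.03 -0.03]
turn 0.005 rad
```

```bash
python3 -m crank '[[1,[0,0,0.2],[0,0,-0.12]],[1,[-0.02,0.01,0],[0,0,-0.12]],[1,[-0.02,0.01,0],[0,0,-0.12]],[1,[-0.02,0.01,0],[0,0,-0.12]],[1,[-0.02,0.01,0],[0,0,-0.12]],[1,[-0.02,0.02,0],[0,0,-0.12]],[1,[-0.02,0.02,0],[0,0,-0.12]],[1,[-0.02,0.02,0],[0,0,-0.12]],[1,[-0.02,0.02,0],[0,0,-0.12]],[1,[-0.02,0.02,0],[0,0,-0.12]],[1,[-0.02,0.03,0],[0,0,-0.12]],[1,[-0.01,0.03,0],[0,0,-0.12]]]';python3 -m crank '[[1,[0,0,0],[0,0,-0.12]],[1,[0,0,0],[0,0,-0.005]],[1,[0,0,0],[0,0,0]]]'; python3 - <<'E'
from meas import *
st((654,-128.5,80),-86.9)
E
```

```text
clock: 14.13
position: [0.6527, -0.1271, 0.0804]
ee_rot: [0.455, 0.541, -0.455, 0.542]
ft_force: [-1.0, -0.4, 4.1]
grip_width: 0.137
clock: 14.38
position: [0.6528, -0.1268, 0.0804]
ee_rot: [0.486, 0.514, -0.485, 0.515]
ft_force: [0.1, -0.5, 6.2]
grip_width: 0.131
t 14.38 pos [ 652.8 -126.8   80.4] jaw -86.7 tilt [ 0.002 -0.001] F [ 0.1 -0.5  6.2] M [-0.08  0.1  -0.06] w 0.131 q7 -1.47
go cm [ 0.12 -0.17 -0.04]
turn -0.004 rad
```

Locked with low torque. Now I'll open partway and rise, then go back for the second clamp.

```bash
python3 -m crank '[[0.7,[0,0,0],[0,0,0]],[0.68,[0,0,0],[0,0,0]],[0.68,[0,0,0],[0,0,0]],[0.68,[0,0,0],[0,0,0]],[0.68,[0,0,2],[0,0,0]],[0.6,[0,0,3],[0,0,0]],[0.5,[0,0,3],[0,0,0]],[0.5,[-1,3,2],[0,0,0.12]],[0.5,[-1,3.8,1],[0,0,0.12]],[0.5,[-1,3.8,0],[0,0,0.12]],[0.5,[-1,3.8,0],[0,0,0.12]],[0.5,[-1,3.8,0],[0,0,0.12]]]';
python3 -m crank '[[0.5,[-1,3.8,0],[0,0,0.12]],[0.5,[-1,3.8,0],[0,0,0.12]],[0.5,[-1,3.8,0],[0,0,0.12]],[0.5,[-1,3.8,0],[0,0,0.12]],[0.5,[-1,3.8,0],[0,0,0.12]],[0.5,[-1,3.8,0],[0,0,0.12]],[0.5,[-1,3.6,0],[0,0,0.12]],[0.5,[-1,0,0],[0,0,0.12]],[0.5,[0,0,0],[0,0,0.12]]]'; python3 - <<'E'
from meas import *
st((496.7,322,52),47.3)
for c in["top","scene"]:
    p=viewer.camera(c); print(c,blobs(p,*OR,.079,(350,750,-250,400),8))
save(p,"c0.png",(260,180,340,270),6)
E
```

```text
clock: 15.38
position: [0.6013, 0.0569, 0.1897]
ee_rot: [0.311, 0.635, -0.311, 0.636]
ft_force: [1.2, 0.3, -0.4]
grip_width: 0.499
clock: 16.13
position: [0.5189, 0.323, 0.1893]
ee_rot: [-0.062, 0.705, 0.063, 0.704]
ft_force: [-0.5, 0.0, -0.1]
grip_width: 0.495
t 16.13 pos [518.9 323.  189.3] jaw 10.1 tilt [-0.001  0.001] F [-0.5  0.  -0.1] M [-0.03 -0.    0.01] w 0.495 q7 -0.63
go cm [ -2.22  -0.1  -13.73]
turn 0.648 rad
top [(662.4, -128.4, 40.8, 10.6, np.float32(2.6))]
scene [(637.4, -125.5, 42.9, 12.2, np.float32(3.1))]
```

View pics/c0.png

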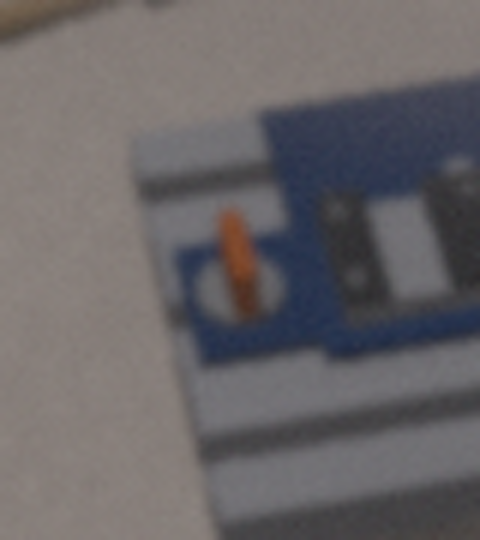

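```bash
python3 -m crank '[[0.5,[-1.1,0,-3],[0,0,0.12]],[0.5,[-1.1,-0.1,-2],[0,0,0.12]],[0.5,[0,0,-2],[0,0,0.12]],[0.5,[0,0,-2],[0,0,0.12]],[0.5,[0,0,-2],[0,0,0.12]],[0.5,[0,0,-1],[0,0,0.048]],[0.5,[0,0,0],[0,0,0]]]'; python3 -c "
from h import *
st((496.7,322,53.5),47.3)"
```

```text
clock: 16.82
position: [0.4994, 0.3164, 0.0667]
ee_rot: [-0.278, 0.651, 0.278, 0.649]
ft_force: [-0.4, -0.1, -1.2]
grip_width: 0.501
t 16.82 pos [499.4 316.4  66.7] jaw 46.4 tilt [-0.004 -0.002] F [-0.4 -0.1 -1.2] M [0.01 0.04 0.04] w 0.501 q7 -0.11
go cm [-0.27  0.56 -1.32]
turn 0.017 rad
```

```bash
python3 -m crank '[[0.5,[-0.2,0.5,-0.5],[0,0,0.017]],[0.5,[0,0,-0.8],[0,0,0]],[0.5,[0,0,0],[0,0,0]],[0.5,[0,0,0],[0,0,0]]]'; python3 -c "
from h import *
st((496.7,322,53.5),47.3)"
```

```text
clock: 17.15
position: [0.4981, 0.3234, 0.0564]
ee_rot: [-0.284, 0.647, 0.284, 0.647]
ft_force: [0.4, -0.2, 0.2]
grip_width: 0.5
t 17.15 pos [498.1 323.4  56.4] jaw 47.4 tilt [ 0. -0.] F [ 0.4 -0.2  0.2] M [-0.   -0.02 -0.06] w 0.500 q7 -0.11
go cm [-0.14 -0.14 -0.29]
turn -0.002 rad
```

```bash
python3 -m crank '[[0.5,[-0.14,-0.14,-0.3],[0,0,0]],[0.5,[0,0,0],[0,0,0]],[1,[0,0,0],[0,0,0]],[1,[0,0,0],[0,0,0]],[1,[0,0,0],[0,0,0]],[1,[0,0,0],[0,0,0]],[1,[0,0,0],[0,0,0]],[1,[0,0,0],[0,0,0]]]' 40; python3 -c "
from h import *
st((496.7,322,53.5),47.3)"; python3 -m crank '[[1,[0,0,1],[0,0,0]],[1,[0,0,2],[0,0,0]],[1,[0,0,3],[0,0,0]],[1,[0,0,3],[0,0,0]],[1,[0,0,1],[0,0,0]],[1,[0,0,0],[0,0,0]]]'; python3 -c "
from h import *
st((638,170,153),3.1)"
```

```text
clock: 17.82
position: [0.4968, 0.322, 0.0537]
ee_rot: [-0.285, 0.647, 0.285, 0.647]
ft_force: [-0.3, -2.2, 4.8]
grip_width: 0.13
t 17.82 pos [496.8 322.   53.7] jaw 47.5 tilt [0. 0.] F [-0.3 -2.2  4.8] M [-0.19  0.17  0.01] w 0.130 q7 -0.11
go cm [-0.01  0.   -0.02]
turn -0.003 rad
clock: 18.32
position: [0.4977, 0.323, 0.1565]
ee_rot: [-0.285, 0.646, 0.285, 0.649]
ft_force: [0.1, 0.3, -2.3]
grip_width: 0.132
t 18.32 pos [497.7 323.  156.5] jaw 47.5 tilt [0.004 0.002] F [ 0.1  0.3 -2.3] M [ 0.03 -0.02  0.06] w 0.132 q7 -0.05
go cm [ 14.03 -15.3   -0.35]
turn -0.775 rad
```

```bash
python3 -m crank '[[1,[2,-2.2,0],[0,0,-0.111]],[1,[2,-2.2,0],[0,0,-0.111]],[1,[2,-2.2,0],[0,0,-0.111]],[1,[2,-2.2,0],[0,0,-0.111]],[1,[2,-2.2,0],[0,0,-0.111]],[1,[2,-2.2,0],[0,0,-0.111]],[1,[2,-2.1,0],[0,0,-0.109]],[1,[0,0,0],[0,0,0]],[1,[0,0,0],[0,0,0]],[1,[0,0,0],[0,0,0]]]'; python3 - <<'E'
from meas import *
np.set_printoptions(precision=1,suppress=True)
st((638,170,116),3.1)
for c in["scene"]*2:
    p=viewer.camera(c); print(c,[(round(d["conf"],2),W(p,d["location"])*1000) for d in mark_of("clamp0_grip",p) if d["conf"]>.3])
E
```

```text
clock: 19.15
position: [0.6356, 0.1694, 0.1518]
ee_rot: [-0.02, 0.708, 0.02, 0.706]
ft_force: [0.1, 0.8, -0.1]
grip_width: 0.131
t 19.15 pos [635.6 169.4 151.8] jaw 3.2 tilt [-0.  0.] F [ 0.1  0.8 -0.1] M [-0. -0.  0.] w 0.131 q7 -0.46
go cm [ 0.2  0.1 -3.6]
turn -0.002 rad
scene [(0.52, array([ 650.1, -128.6,   91.8]))]
scene []
```

```bash
python3 -m crank '[[1,[0.24,0.06,-1.5],[0,0,0]],[1,[0,0,-1.5],[0,0,0]],[1,[0,0,-0.5],[0,0,0]],[1,[0,0,-0.4],[0,0,0]],[1,[0,0,-0.4],[0,0,0]],[1,[0,0,-0.4],[0,0,0]],[1,[0,0,0],[0,0,0]]]'; python3 - <<'E'
from meas import *
st((638,170,79.7),3.1)
E
```

```text
clock: 19.93
position: [0.6389, 0.1695, 0.1058]
ee_rot: [-0.019, 0.707, 0.019, 0.707]
ft_force: [-0.9, -0.4, -1.9]
grip_width: 0.133
t 19.93 pos [638.9 169.5 105.8] jaw 3.1 tilt [-0. -0.] F [-0.9 -0.4 -1.9] M [0.01 0.   0.02] w 0.133 q7 -0.47
go cm [-0.09  0.05 -2.61]
turn -0.0 rad
```

```bash
python3 -m crank '[[1,[-0.05,0.05,-0.4],[0,0,0]],[1,[0,0,-0.4],[0,0,0]],[1,[0,0,-0.4],[0,0,0]],[1,[0,0,0],[0,0,0]]]'; python3 -m crank '[[1,[0,0,-0.4],[0,0,0]],[1,[0,0,-0.4],[0,0,0]],[1,[0,0,-0.3],[0,0,0]],[1,[0,0,-0.2],[0,0,0]],[1,[0,0,0],[0,0,0]]]';  python3 - <<'E'
from meas import *
st((638,170,79.7),3.1)
E
```

```text
clock: 20.27
position: [0.6381, 0.1698, 0.0933]
ee_rot: [-0.019, 0.707, 0.019, 0.706]
ft_force: [-0.3, -0.3, -1.2]
grip_width: 0.129
clock: 20.68
position: [0.6382, 0.1698, 0.0807]
ee_rot: [-0.019, 0.707, 0.019, 0.707]
ft_force: [0.5, -0.3, -0.6]
grip_width: 0.131
t 20.68 pos [638.2 169.8  80.7] jaw 3.1 tilt [-0.001 -0.   ] F [ 0.5 -0.3 -0.6] M [ 0.03 -0.03  0.02] w 0.131 q7 -0.48
go cm [-0.02  0.02 -0.1 ]
turn 0.0 rad
```

```bash
python3 -m crank '[[1,[0,0,-0.1],[0,0,0]],[1,[0,0,-0.1],[0,0,0]],[1,[0,0,0],[0,0,0]]]'; python3 -m crank '[[1,[0,0,0.1],[0,0,0.12]],[1,[0,0,0],[0,0,0.12]],[1,[0,0,0],[0,0,0.12]],[1,[0,0,0],[0,0,0.12]],[1,[0,0,0],[0,0,0.12]],[1,[0,0,0],[0,0,0.12]],[1,[0,0,0],[0,0,0.12]],[1,[0,0,0],[0,0,0.12]],[1,[0,0,0],[0,0,0.12]],[1,[0,0,0],[0,0,0.12]],[1,[0,0,0],[0,0,0.12]],[1,[0,0,0],[0,0,0.12]]]';python3 -m crank '[[1,[0,0,0],[0,0,0.12]],[1,[0,0,0],[0,0,0.01]],[1,[0,0,0],[0,0,0]]]';  python3 - <<'E'
from meas import *
st((638,170,79.7),93.1)
E
```

```text
clock: 20.93
position: [0.6387, 0.1701, 0.0798]
ee_rot: [-0.019, 0.707, 0.019, 0.707]
ft_force: [-0.9, -0.5, 1.6]
grip_width: 0.133
clock: 21.93
position: [0.6386, 0.1699, 0.0804]
ee_rot: [-0.482, 0.517, 0.482, 0.518]
ft_force: [0.4, 0.2, -1.0]
grip_width: 0.129
clock: 22.18
position: [0.6386, 0.1698, 0.0802]
ee_rot: [-0.512, 0.487, 0.513, 0.487]
ft_force: [0.3, 0.4, -1.4]
grip_width: 0.131
t 22.18 pos [638.6 169.8  80.2] jaw 92.9 tilt [-0.  0.] F [ 0.3  0.4 -1.4] M [-0.03 -0.03 -0.04] w 0.131 q7 0.96
go cm [-0.06  0.02 -0.05]
turn 0.004 rad
```

```bash
python3 -m crank '[[1,[0,0,-0.1],[0,0,0]],[0.68,[0,0,0],[0,0,0]],[0.68,[0,0,0],[0,0,0]],[0.68,[0,0,0],[0,0,0]],[0.68,[0,0,0],[0,0,0]],[0.68,[0,0,2],[0,0,0]],[0.5,[0,0,3],[0,0,0]],[0.4,[0,0,3],[0,0,0]],[0.3,[0,-2,2],[0,0,-0.12]],[0.3,[0,-4,0],[0,0,-0.12]],[0.3,[0,-4,0],[0,0,-0.12]],[0.3,[0,-4,0],[0,0,-0.12]]]'; python3 -m crank '[[0.3,[-0.2,-4,0],[0,0,-0.12]],[0.3,[-0.2,-4,0],[0,0,-0.12]],[0.3,[-0.2,-4,0],[0,0,-0.12]],[0.3,[-0.2,-4,0],[0,0,-0.12]],[0.3,[-0.2,-4,0],[0,0,-0.12]],[0.3,[-0.2,-4,0],[0,0,-0.12]],[0.3,[-0.2,-4,0],[0,0,-0.12]],[0.3,[-0.2,-4,0],[0,0,-0.12]],[0.3,[-0.2,-4,0],[0,0,-0.12]],[0.3,[-0.2,-3,-2],[0,0,-0.05]]]'; python3 - <<'E'
from meas import *
st((616.7,-367,60),0.4)
for c in["top","scene"]:
    p=viewer.camera(c); print(c,blobs(p,*OR,.105,(350,750,-250,400),8),blobs(p,*YE,.022,(400,800,-450,-200)))
    if c=="top": save(p,"t2.png",(210,110,500,280),2.7)
E
```

```text
clock: 23.18
position: [0.6385, 0.0288, 0.18]
ee_rot: [-0.381, 0.595, 0.381, 0.596]
ft_force: [0.8, -0.1, -0.7]
grip_width: 0.703
clock: 24.02
position: [0.6193, -0.3648, 0.1634]
ee_rot: [-0.003, 0.705, -0.0, 0.709]
ft_force: [1.3, -0.9, 0.6]
grip_width: 0.701
t 24.02 pos [ 619.3 -364.8  163.4] jaw 0.2 tilt [ 0.005 -0.005] F [ 1.3 -0.9  0.6] M [-0.04 -0.07  0.02] w 0.701 q7 0.32
go cm [ -0.26  -0.22 -10.34]
turn 0.003 rad
top [(636.1, 168.4, 38.7, 9.5, np.float32(2.1)), (655.3, -126.2, 39.8, 10.5, np.float32(1.5))] [(440.9, -347.5, 104.5, 27.8, np.float32(91.1)), (530.9, -349.9, 100.9, 28.2, np.float32(98.5)), (615.1, -352.8, 75.3, 27.5, np.float32(90.4))]
scene [(640.4, 168.0, 36.7, 8.8, np.float32(4.5)), (661.0, -127.6, 42.9, 11.9, np.float32(3.1))] [(448.0, -344.3, 96.4, 42.2, np.float32(91.0)), (537.2, -348.6, 103.7, 40.8, np.float32(98.5)), (623.5, -338.7, 104.1, 36.4, np.float32(89.5))]
```

View pics/t2.png

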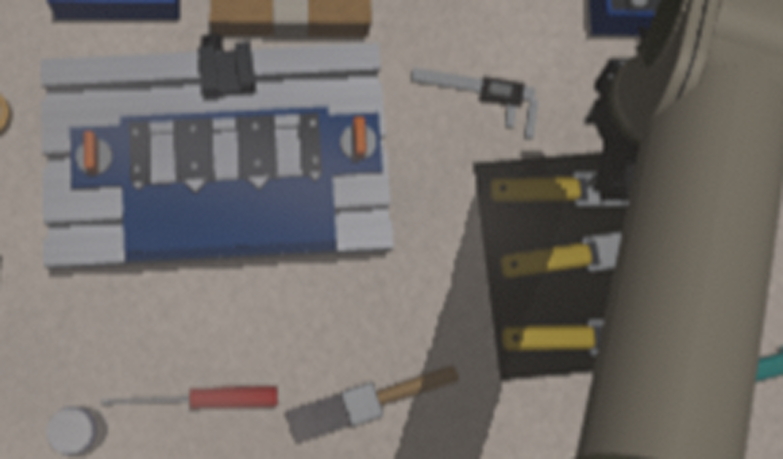

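Both wings lie along x, at crop (90,152) and (360,137), and the scrapers are undisturbed. Now I'll descend on scraper C, the far one.

```bash
python3 -m crank '[[0.3,[-0.2,-0.2,-4],[0,0,0]],[0.3,[0,0,-4],[0,0,0]],[0.3,[0,0,-4],[0,0,0]],[0.3,[0,0,0],[0,0,0]],[0.3,[0,0,0],[0,0,0]]]'; python3 -c "
from h import *
st((616.7,-367,5),0.4)"
```

```text
clock: 24.53
position: [0.6155, -0.3609, 0.0379]
ee_rot: [-0.004, 0.708, 0.006, 0.706]
ft_force: [0.7, -1.1, 0.6]
grip_width: 0.701
t 24.53 pos [ 615.5 -360.9   37.9] jaw 0.8 tilt [-0.003  0.002] F [ 0.7 -1.1  0.6] M [-0.05 -0.02  0.02] w 0.701 q7 0.30
go cm [ 0.12 -0.61 -3.29]
turn -0.008 rad
```

```bash
python3 -m crank '[[0.3,[0.1,-0.6,-1.5],[0,0,-0.008]],[0.3,[0,0,-1.4],[0,0,0]],[0.3,[0,0,-0.5],[0,0,0]],[0.3,[0,0,0],[0,0,0]],[1,[0,0,0],[0,0,0]],[1,[0,0,0],[0,0,0]],[1,[0,0,0],[0,0,0]],[1,[0,0,0],[0,0,0]],[1,[0,0,0],[0,0,0]],[1,[0,0,0],[0,0,0]]]' 70; python3 -c "
from h import *
st((616.7,-367,4),0.4)"
```

```text
clock: 25.37
position: [0.6182, -0.3682, 0.0067]
ee_rot: [-0.002, 0.707, 0.002, 0.708]
ft_force: [-1.3, 0.4, 6.6]
grip_width: 0.284
t 25.37 pos [ 618.2 -368.2    6.7] jaw 0.3 tilt [ 0.002 -0.001] F [-1.3  0.4  6.6] M [ 0.2   0.29 -0.01] w 0.284 q7 0.29
go cm [-0.15  0.12 -0.27]
turn 0.001 rad
```

```bash
python3 -m crank '[[1,[0,0,1.5],[0,0,0]],[1,[0,0,2],[0,0,0]],[1,[0,0,3],[0,0,0]],[1,[0,0,3],[0,0,0]],[1,[0,0,3],[0,0,0]],[1,[0,0,3],[0,0,0]],[1,[0,0,0],[0,0,0]],[1,[0,0,0],[0,0,0]]]'; python3 - <<'E'
from meas import *
st((494.3,83.6,160),93.1)
p=viewer.camera("scene"); save(p,"l1.png",(140,130,300,290),5)
E
```

```text
clock: 26.03
position: [0.6185, -0.3683, 0.1635]
ee_rot: [-0.003, 0.706, 0.001, 0.708]
ft_force: [-0.7, 0.6, -2.0]
grip_width: 0.283
t 26.03 pos [ 618.5 -368.3  163.5] jaw 0.3 tilt [ 0.004 -0.002] F [-0.7  0.6 -2. ] M [0.04 0.03 0.03] w 0.283 q7 0.33
go cm [-12.42  45.19  -0.35]
turn 1.619 rad
```

View pics/l1.png

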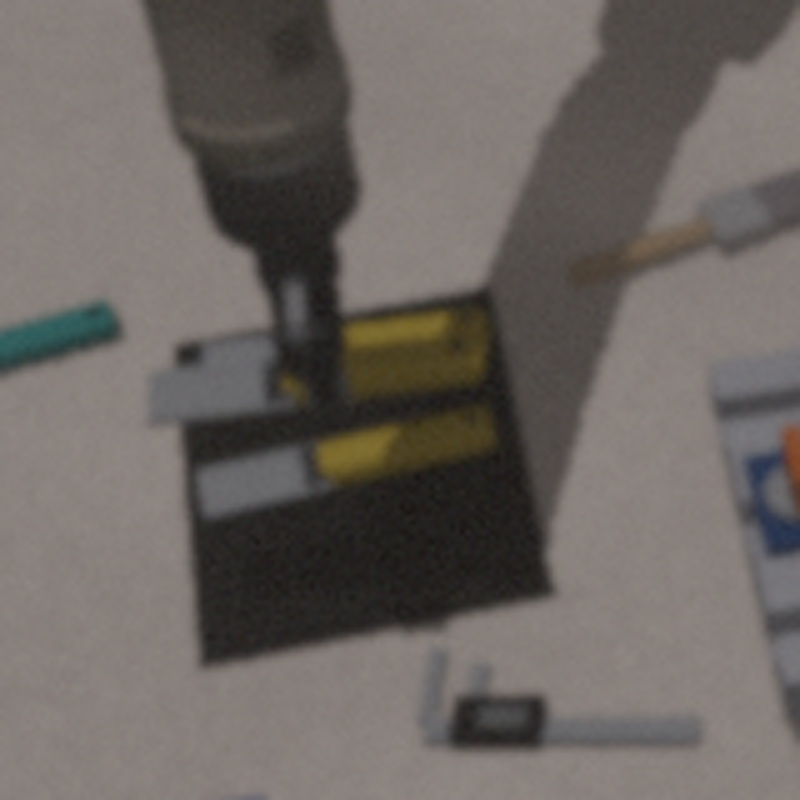

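```bash
python3 -m crank '[[1,[-0.9,3.2,0],[0,0,0.115]],[1,[-0.9,3.2,0],[0,0,0.115]],[1,[-0.9,3.2,0],[0,0,0.115]],[1,[-0.9,3.2,0],[0,0,0.115]],[1,[-0.9,3.2,0],[0,0,0.115]],[1,[-0.9,3.2,0],[0,0,0.115]],[1,[-0.9,3.2,0],[0,0,0.115]],[1,[-0.9,3.2,0],[0,0,0.115]],[1,[-0.9,3.2,0],[0,0,0.115]],[1,[-0.9,3.2,0],[0,0,0.115]],[1,[-0.9,3.2,0],[0,0,0.115]],[1,[-0.9,3.2,0],[0,0,0.115]]]'; python3 -m crank '[[1,[-0.8,3.2,0],[0,0,0.115]],[1,[-0.8,3.2,0],[0,0,0.12]],[1,[0,0,0],[0,0,0]],[1,[0,0,0],[0,0,0]]]'; python3 - <<'E'
from meas import *
st((494.3,83.6,100),93.1)
E
```

```text
clock: 27.08
position: [0.5079, 0.0172, 0.1592]
ee_rot: [-0.453, 0.543, 0.454, 0.542]
ft_force: [1.1, -0.2, -1.9]
grip_width: 0.286
clock: 27.42
position: [0.4922, 0.0817, 0.1596]
ee_rot: [-0.513, 0.487, 0.514, 0.486]
ft_force: [0.1, -1.3, -2.6]
grip_width: 0.287
t 27.42 pos [492.2  81.7 159.6] jaw 93.1 tilt [-0.002  0.   ] F [ 0.1 -1.3 -2.6] M [-0.04  0.03 -0.04] w 0.287 q7 1.21
go cm [ 0.21  0.19 -5.96]
turn 0.0 rad
```

Lower to just above insertion height and look at the alignment.

```bash
python3 -m crank '[[1,[0.2,0.2,-2],[0,0,0]],[1,[0,0,-2],[0,0,0]],[1,[0,0,-2],[0,0,0]],[1,[0,0,-1],[0,0,0]],[1,[0,0,-1],[0,0,0]],[1,[0,0,-0.5],[0,0,0]],[1,[0,0,0],[0,0,0]],[1,[0,0,0],[0,0,0]]]'; python3 - <<'E'
from meas import *
st((494.3,83.6,73.2),93.1)
np.set_printoptions(precision=1,suppress=True)
for c in["scene","top"]*2:
    p=viewer.camera(c); print(c,[(round(d["conf"],2),W(p,d["location"])*1000) for d in mark_of("scraper0_grip",p) if d["conf"]>.15],blobs(p,*YE,.083,(350,600,0,200),15))
    if c=="scene": save(p,"i1.png",(310,140,420,240),7)
E
```

```text
clock: 28.08
position: [0.4958, 0.0819, 0.0758]
ee_rot: [0.512, -0.487, -0.512, -0.488]
ft_force: [0.1, 0.1, -1.1]
grip_width: 0.284
t 28.08 pos [495.8  81.9  75.8] jaw 92.9 tilt [0. 0.] F [ 0.1  0.1 -1.1] M [-0.    0.04  0.03] w 0.284 q7 1.11
go cm [-0.15  0.17 -0.26]
turn 0.004 rad
scene [(0.71, array([451.5, 326.9,   1.5])), (0.63, array([468.8,  78.8,  82.7]))] [(483.1, 86.4, 63.3, 16.6, np.float32(172.5))]
top [] []
scene [(0.74, array([704.1, 310.7,   0.2])), (0.67, array([472.7,  77. ,  82.2]))] [(484.6, 87.5, 58.9, 17.7, np.float32(170.5))]
top [(0.19, array([ 651.5, -129. ,   66.5]))] []
```

View pics/i1.png

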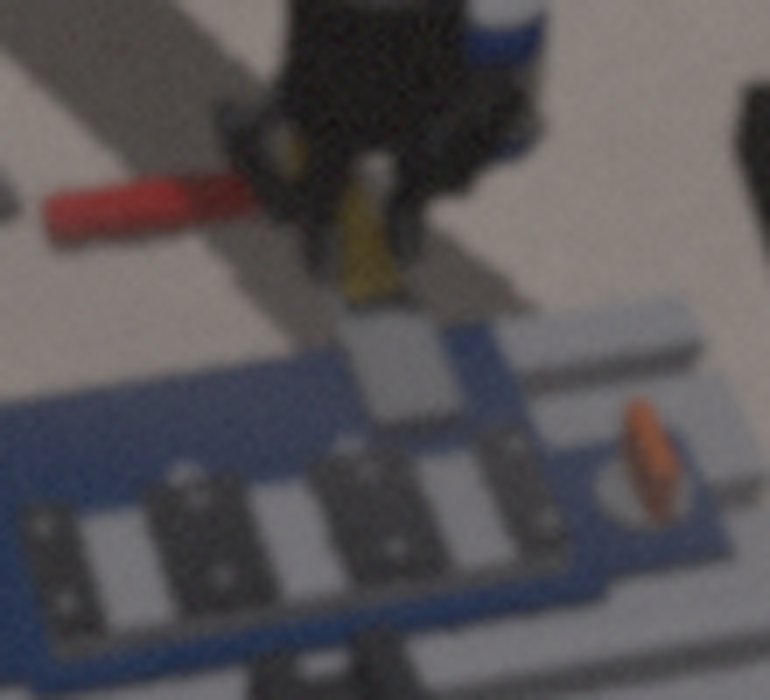

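```bash
python3 - <<'E'
from meas import *
p=viewer.camera("scene"); u=np.array([.9985,.0539,0]);v=np.array([-.0539,.9985,0])
q=lambda w:np.round((proj(p,w)+.5-[310,140])*7).astype(int)
e=np.array([.5891,.0869,.0811-.0015]); print("edge",[q(e+s*.019*v) for s in(-1,0,1)])
h=np.array([.5402,.0861,.078])
for d,z in((67.5,.0705),(122.5,.0745)):
    c=h+d/1000*u; c[2]=z; print("slot",d,[q(c+s*v) for s in(-.0215,0,.0215)])
for d,z in((67.5,.0875),(122,.0875)):
    c=h+d/1000*u; c[2]=z; print("cap edge",d,[q(c+s*v) for s in(-.0135,0,.0135)])
E
```

```text
edge [array([376, 426]), array([420, 419]), array([464, 412])]
slot 67.5 [array([385, 474]), array([435, 465]), array([486, 457])]
slot 122.5 [array([423, 565]), array([475, 556]), array([526, 547])]
cap edge 67.5 [array([406, 442]), array([438, 437]), array([470, 431])]
cap edge 122 [array([444, 539]), array([477, 533]), array([510, 527])]
```

```bash
python3 -m crank '[[1,[0,0.28,-0.2],[0,0,0.004]],[1,[0,0,0],[0,0,0]],[1,[0,0,0],[0,0,0]]]'; python3 -c "
from h import *
st((494.3,84.8,73.2),93.1)"; python3 -m crank '[[1,[0.7,0.04,0],[0,0,0]],[1,[0.7,0.04,0],[0,0,0]],[1,[0.5,0.02,0],[0,0,0]],[1,[0.5,0.03,0],[0,0,0]],[1,[0,0,0],[0,0,0]]]';python3 -c "
from h import *
st((569.2,88.7,73.2),93.1)"
```

```text
clock: 28.78
position: [0.4954, 0.0851, 0.0732]
ee_rot: [-0.513, 0.486, 0.514, 0.486]
ft_force: [0.1, -0.0, -1.3]
grip_width: 0.283
t 28.78 pos [495.4  85.1  73.2] jaw 93.1 tilt [-0.  0.] F [ 0.1 -0.  -1.3] M [0.04 0.02 0.03] w 0.283 q7 1.10
go cm [-0.11 -0.03  0.  ]
turn -0.001 rad
clock: 29.2
position: [0.5207, 0.0862, 0.0733]
ee_rot: [-0.513, 0.486, 0.513, 0.487]
ft_force: [-0.3, -0.3, -1.2]
grip_width: 0.283
t 29.20 pos [520.7  86.2  73.3] jaw 93.1 tilt [0.    0.001] F [-0.3 -0.3 -1.2] M [ 0.02 -0.   -0.01] w 0.283 q7 1.09
go cm [ 4.85  0.25 -0.01]
turn 0.0 rad
```

```bash
python3 -m crank '[[1,[0.5,0.02,0],[0,0,0]],[1,[0.5,0.03,0],[0,0,0]],[1,[0.5,0.03,0],[0,0,0]],[1,[0.5,0.03,0],[0,0,0]],[1,[0,0,0],[0,0,0]]]'; python3 -m crank '[[1,[0.5,0.02,0],[0,0,0]],[1,[0.5,0.03,0],[0,0,0]],[1,[0.5,0.03,0],[0,0,0]],[1,[0.4,0.02,0],[0,0,0]],[1,[0,0,0],[0,0,0]]]';python3 -c "
from h import *
st((569.2,88.7,73.2),93.1)"
```

```text
clock: 29.62
position: [0.5405, 0.0873, 0.0734]
ee_rot: [0.513, -0.486, -0.513, -0.487]
ft_force: [0.3, 1.2, -1.4]
grip_width: 0.283
clock: 30.03
position: [0.5594, 0.0882, 0.0734]
ee_rot: [-0.513, 0.486, 0.513, 0.487]
ft_force: [0.2, 0.8, -0.9]
grip_width: 0.284
t 30.03 pos [559.4  88.2  73.4] jaw 93.1 tilt [0.    0.001] F [ 0.2  0.8 -0.9] M [-0.02  0.01  0.02] w 0.284 q7 1.08
go cm [ 0.98  0.05 -0.02]
turn 0.0 rad
```

```bash
python3 -m crank '[[1,[0.3,0.02,-0.05],[0,0,0]],[1,[0.3,0.02,0],[0,0,0]],[1,[0.2,0.01,0],[0,0,0]],[1,[0.1,0,0],[0,0,0]],[1,[0.1,0,0],[0,0,0]],[1,[0,0,0],[0,0,0]]]';python3 -m crank '[[1,[0.1,0.01,0],[0,0,0]],[1,[0.1,0,0],[0,0,0]],[1,[0,0,0],[0,0,0]]]';python3 -c "
from h import *
st((569.2,88.7,73.2),93.1)"
```

```text
clock: 30.53
position: [0.5686, 0.0887, 0.0728]
ee_rot: [-0.513, 0.486, 0.513, 0.486]
ft_force: [-0.3, 0.6, -2.3]
grip_width: 0.282
clock: 30.78
position: [0.569, 0.0887, 0.0727]
ee_rot: [-0.513, 0.487, 0.514, 0.485]
ft_force: [-8.8, -0.8, 5.3]
grip_width: 0.287
t 30.78 pos [569.   88.7  72.7] jaw 93.1 tilt [-0.003 -0.001] F [-8.8 -0.8  5.3] M [-0.26  1.75 -0.01] w 0.287 q7 1.08
go cm [ 0.02 -0.    0.05]
turn -0.0 rad
```

```bash
python3 -m crank '[[1,[0.1,0,-0.05],[0,0,0]],[1,[0,0,0],[0,0,0]]]';python3 -m crank '[[0.6,[0,0,0],[0,0,0]],[0.58,[0,0,0],[0,0,0]],[0.58,[0,0,0],[0,0,0]],[0.58,[0,0,0],[0,0,0]],[0.58,[0,0,2],[0,0,0]],[0.55,[0,0,3],[0,0,0]],[0.3,[0,0,3],[0,0,0]]]'; python3 - <<'E'
from meas import *
st((494.3,83.6,73.2),93.1)
np.set_printoptions(precision=1,suppress=True)
for c in["scene","top"]:
    p=viewer.camera(c); print(c,[(round(d["conf"],2),W(p,d["location"])*1000) for d in mark_of("scraper0_grip",p) if d["conf"]>.15],blobs(p,*YE,.022,(400,800,-450,-250)))
E
```

```text
clock: 30.95
position: [0.569, 0.0887, 0.0726]
ee_rot: [-0.513, 0.488, 0.514, 0.484]
ft_force: [-16.5, -3.4, 15.4]
grip_width: 0.281
clock: 31.53
position: [0.5711, 0.0888, 0.1528]
ee_rot: [-0.513, 0.486, 0.514, 0.486]
ft_force: [0.8, 0.1, 0.5]
grip_width: 0.574
t 31.53 pos [571.1  88.8 152.8] jaw 93.1 tilt [-0.002  0.   ] F [0.8 0.1 0.5] M [-0.02 -0.05  0.01] w 0.574 q7 1.13
go cm [-7.68 -0.52 -7.96]
turn -0.0 rad
scene [(0.73, array([541.1,  84.9,  81.4]))] [(448.3, -347.2, 105.4, 41.9, np.float32(90.4)), (537.0, -346.9, 106.0, 41.1, np.float32(98.2))]
top [] [(440.9, -347.2, 104.3, 26.3, np.float32(91.1)), (530.7, -348.2, 103.8, 26.4, np.float32(98.4))]
```

```bash
python3 -m crank '[[0.3,[-0.3,-3.8,0.5],[0,0,-0.12]],[0.3,[-0.3,-3.8,0],[0,0,-0.12]],[0.3,[-0.3,-3.8,0],[0,0,-0.12]],[0.3,[-0.3,-3.8,0],[0,0,-0.12]],[0.3,[-0.3,-3.8,0],[0,0,-0.12]],[0.3,[-0.3,-3.8,0],[0,0,-0.12]],[0.3,[-0.3,-3.8,0],[0,0,-0.12]],[0.3,[-0.3,-3.8,0],[0,0,-0.12]],[0.3,[-0.3,-3.8,0],[0,0,-0.12]],[0.3,[-0.3,-3.8,0],[0,0,-0.12]],[0.3,[-0.3,-3.8,0],[0,0,-0.12]],[0.3,[-0.3,-3.8,0],[0,0,-0.12]]]'; python3 -m crank '[[0.3,[0,-1,-3],[0,0,-0.03]],[0.3,[0,0,-3],[0,0,0]],[0.3,[0,0,-3],[0,0,0]],[0.3,[0,0,-2],[0,0,0]],[0.3,[0,0,0],[0,0,0]],[0.3,[0,0,0],[0,0,0]]]'; python3 - <<'E'
from meas import *
st((537,-377,4),8.4)
p=viewer.camera("scene"); print(blobs(p,*YE,.022,(400,800,-450,-250)))
E
```

```text
clock: 32.73
position: [0.5344, -0.369, 0.1557]
ee_rot: [-0.063, 0.705, 0.063, 0.704]
ft_force: [0.4, 0.3, -0.3]
grip_width: 0.7
clock: 33.23
position: [0.5345, -0.3765, 0.0457]
ee_rot: [-0.054, 0.706, 0.056, 0.704]
ft_force: [0.1, 0.8, 1.1]
grip_width: 0.698
t 33.23 pos [ 534.5 -376.5   45.7] jaw 8.9 tilt [-0.003  0.002] F [0.1 0.8 1.1] M [ 0.01 -0.06 -0.01] w 0.698 q7 0.51
go cm [ 0.25 -0.05 -4.17]
turn -0.009 rad
[(449.8, -336.6, 81.1, 37.9, np.float32(85.8)), (539.7, -347.9, 103.2, 35.2, np.float32(98.5))]
```

```bash
python3 -m crank '[[0.3,[0.2,0,-2],[0,0,-0.008]],[0.3,[0,0,-1.4],[0,0,0]],[0.3,[0,0,-0.7],[0,0,0]],[0.3,[0,0,0],[0,0,0]],[1,[0,0,0],[0,0,0]],[1,[0,0,0],[0,0,0]],[1,[0,0,0],[0,0,0]],[1,[0,0,0],[0,0,0]],[1,[0,0,0],[0,0,0]],[1,[0,0,0],[0,0,0]]]' 70; python3 -c "
from h import *
st((537,-377,4),8.4)";python3 -m crank '[[1,[0,0,1.5],[0,0,0]],[1,[0,0,2],[0,0,0]],[1,[0,0,3],[0,0,0]],[1,[0,0,3],[0,0,0]],[1,[0,0,3],[0,0,0]],[1,[0,0,3],[0,0,0]],[1,[0,0,0],[0,0,0]]]';python3 -c "
from h import *
st((498,14.8,160),93.1)"
```

```text
clock: 34.12
position: [0.5382, -0.3777, 0.0077]
ee_rot: [-0.052, 0.705, 0.051, 0.706]
ft_force: [-1.5, 0.4, 7.3]
grip_width: 0.287
t 34.12 pos [ 538.2 -377.7    7.7] jaw 8.4 tilt [ 0.001 -0.001] F [-1.5  0.4  7.3] M [0.06 0.37 0.04] w 0.287 q7 0.49
go cm [-0.12  0.07 -0.37]
turn -0.0 rad
clock: 34.7
position: [0.5402, -0.3784, 0.1695]
ee_rot: [-0.054, 0.702, 0.05, 0.708]
ft_force: [0.2, -0.7, 0.0]
grip_width: 0.284
t 34.70 pos [ 540.2 -378.4  169.5] jaw 8.4 tilt [ 0.008 -0.005] F [ 0.2 -0.7  0. ] M [-0.01 -0.06  0.04] w 0.284 q7 0.54
go cm [-4.22 39.32 -0.95]
turn 1.478 rad
```

```bash
python3 -m crank '[[1,[-0.3,3,0],[0,0,0.114]],[1,[-0.3,3,0],[0,0,0.114]],[1,[-0.3,3,0],[0,0,0.114]],[1,[-0.3,3,0],[0,0,0.114]],[1,[-0.3,3,0],[0,0,0.114]],[1,[-0.3,3,0],[0,0,0.114]],[1,[-0.3,3,0],[0,0,0.114]],[1,[-0.3,3,0],[0,0,0.114]],[1,[-0.3,3,0],[0,0,0.114]],[1,[-0.3,3,0],[0,0,0.114]],[1,[-0.3,3,0],[0,0,0.114]],[1,[-0.3,3,0],[0,0,0.114]]]'; python3 -m crank '[[1,[-0.4,3.2,-1],[0,0,0.11]],[1,[0,0,-3],[0,0,0]],[1,[0,0,-2],[0,0,0]],[1,[0,0,-1.6],[0,0,0]],[1,[0,0,-1],[0,0,0]],[1,[0,0,0],[0,0,0]],[1,[0,0,0],[0,0,0]]]'; python3 - <<'E'
from meas import *
st((498.9,14.6,74.2),93.1)
E
```

```text
clock: 35.7
position: [0.501, -0.0158, 0.1618]
ee_rot: [-0.488, 0.512, 0.487, 0.512]
ft_force: [-0.3, -0.8, -1.3]
grip_width: 0.285
clock: 36.28
position: [0.4976, 0.0148, 0.0758]
ee_rot: [-0.513, 0.486, 0.513, 0.486]
ft_force: [0.6, 0.3, -1.1]
grip_width: 0.281
t 36.28 pos [497.6  14.8  75.8] jaw 93.1 tilt [-0.  0.] F [ 0.6  0.3 -1.1] M [ 0.02 -0.   -0.03] w 0.281 q7 1.27
go cm [ 0.13 -0.02 -0.16]
turn -0.0 rad
```

```bash
python3 -m crank '[[1,[0.3,0,-0.15],[0,0,0]],[1,[0.6,0.03,0],[0,0,0]],[1,[0.6,0.03,0],[0,0,0]],[1,[0.5,0.03,0],[0,0,0]],[1,[0.5,0.03,0],[0,0,0]],[1,[0.5,0.03,0],[0,0,0]],[1,[0,0,0],[0,0,0]]]';python3 -m crank '[[1,[0.5,0.03,0],[0,0,0]],[1,[0.5,0.02,0],[0,0,0]],[1,[0.5,0.03,0],[0,0,0]],[1,[0.5,0.03,0],[0,0,0]],[1,[0,0,0],[0,0,0]]]'; python3 -c "
from h import *
st((573.8,18.6,74.2),93.1)"
```

```text
clock: 36.87
position: [0.5286, 0.0165, 0.0739]
ee_rot: [-0.513, 0.486, 0.513, 0.487]
ft_force: [-0.4, -0.3, -2.5]
grip_width: 0.281
clock: 37.28
position: [0.5485, 0.0174, 0.0739]
ee_rot: [0.513, -0.486, -0.513, -0.487]
ft_force: [-1.2, -0.1, -2.2]
grip_width: 0.285
t 37.28 pos [548.5  17.4  73.9] jaw 93.1 tilt [0.001 0.001] F [-1.2 -0.1 -2.2] M [-0.02  0.01  0.  ] w 0.285 q7 1.23
go cm [2.53 0.12 0.03]
turn 0.0 rad
```

```bash
python3 -m crank '[[1,[0.5,0.03,0],[0,0,0]],[1,[0.5,0.02,0],[0,0,0]],[1,[0.5,0.03,0],[0,0,0]],[1,[0.4,0.03,0],[0,0,0]],[1,[0.3,0.01,-0.05],[0,0,0]],[1,[0.2,0.01,0],[0,0,0]],[1,[0,0,0],[0,0,0]]]'; python3 -m crank '[[1,[0.2,0.01,0],[0,0,0]],[1,[0.1,0,0],[0,0,0]],[1,[0,0,0],[0,0,0]]]';python3 -c "
from h import *
st((573.8,18.6,74.2),93.1)"
```

```text
clock: 37.87
position: [0.572, 0.0189, 0.0737]
ee_rot: [-0.513, 0.486, 0.513, 0.486]
ft_force: [-1.6, 0.4, 3.9]
grip_width: 0.283
clock: 38.12
position: [0.5738, 0.019, 0.0737]
ee_rot: [-0.513, 0.487, 0.514, 0.486]
ft_force: [-9.1, -0.9, 9.6]
grip_width: 0.283
t 38.12 pos [573.8  19.   73.7] jaw 93.1 tilt [-0.002 -0.   ] F [-9.1 -0.9  9.6] M [-0.07  1.73  0.01] w 0.283 q7 1.22
go cm [ 0.   -0.04  0.05]
turn -0.0 rad
```

```bash
python3 -m crank '[[1,[0.1,0,0],[0,0,0]],[1,[0.05,0,0],[0,0,0]],[0.58,[0,0,0],[0,0,0]],[0.58,[0,0,0],[0,0,0]],[0.58,[0,0,0],[0,0,0]],[0.58,[0,0,0],[0,0,0]],[0.58,[0,0,2],[0,0,0]],[0.55,[0,0,3],[0,0,0]],[0.3,[0,0,3],[0,0,0]]]'; python3 -m crank '[[0.3,[-1,-3,0],[0,0,-0.12]],[0.3,[-1,-3,0],[0,0,-0.12]],[0.3,[-1,-3,0],[0,0,-0.12]],[0.3,[-1,-3,0],[0,0,-0.12]],[0.3,[-1,-3,0],[0,0,-0.12]],[0.3,[-1,-3,0],[0,0,-0.12]],[0.3,[-1,-3,0],[0,0,-0.12]],[0.3,[-1,-3,0],[0,0,-0.12]],[0.3,[-1,-3,0],[0,0,-0.12]],[0.3,[-1,-3,0],[0,0,-0.12]]]';  python3 - <<'E'
from meas import *
st((444.3,-376.5,100),1.1)
for c in["top","scene"]:
    p=viewer.camera(c); print(c,blobs(p,*YE,.022,(350,800,-450,-230)),blobs(p,*YE,.088,(400,650,-30,150)))
    if c=="scene": save(p,"s3.png",(190,130,440,260),3.1)
E
```

```text
clock: 38.87
position: [0.5755, 0.0188, 0.1537]
ee_rot: [-0.513, 0.486, 0.514, 0.486]
ft_force: [0.5, -0.3, -0.2]
grip_width: 0.577
clock: 39.7
position: [0.4755, -0.2828, 0.1536]
ee_rot: [-0.147, 0.691, 0.147, 0.692]
ft_force: [0.8, 0.1, 0.2]
grip_width: 0.701
t 39.70 pos [ 475.5 -282.8  153.6] jaw 24.0 tilt [ 0.001 -0.   ] F [0.8 0.1 0.2] M [-0.02 -0.07 -0.01] w 0.701 q7 0.75
go cm [-3.12 -9.37 -5.36]
turn -0.4 rad
top [(439.9, -312.8, 36.5, 26.1, np.float32(90.2))] [(539.8, 85.7, 102.4, 23.7, np.float32(2.7)), (543.2, 16.1, 100.8, 23.5, np.float32(2.5))]
scene [(448.2, -347.8, 104.4, 42.1, np.float32(91.2))] [(543.6, 85.4, 95.0, 20.5, np.float32(3.9)), (551.2, 15.9, 94.5, 17.5, np.float32(2.2))]
```

View pics/s3.png

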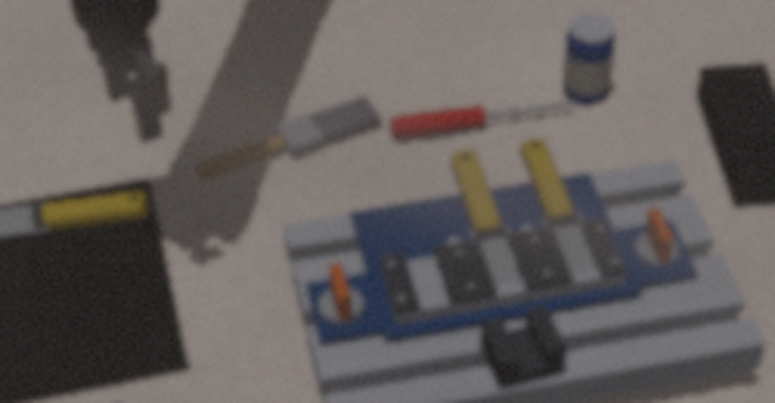

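Two scrapers are home in lanes 1 and 2, with handles at crop (475,190) and (547,180). The third is untouched at (95,208).

```bash
python3 -m crank '[[0.3,[-1,-3,0],[0,0,-0.12]],[0.3,[-1,-3,-1],[0,0,-0.12]],[0.3,[-1.1,-3.3,-1],[0,0,-0.12]],[0.3,[0,0,-2.5],[0,0,-0.04]],[0.3,[0,0,-3],[0,0,0]],[0.3,[0,0,-2.5],[0,0,0]],[0.3,[0,0,-1],[0,0,0]],[0.3,[0,0,0],[0,0,0]],[0.3,[0,0,0],[0,0,0]]]';  python3 - <<'E'
from meas import *
st((444.3,-376.5,4),1.1)
E
```

```text
clock: 40.55
position: [0.4456, -0.3741, 0.044]
ee_rot: [-0.009, 0.707, 0.009, 0.707]
ft_force: [-0.7, 0.3, 0.6]
grip_width: 0.698
t 40.55 pos [ 445.6 -374.1   44. ] jaw 1.5 tilt [0. 0.] F [-0.7  0.3  0.6] M [ 0.   -0.04 -0.01] w 0.698 q7 0.48
go cm [-0.13 -0.24 -4.  ]
turn -0.007 rad
```

```bash
python3 -m crank '[[0.3,[-0.1,-0.2,-2],[0,0,-0.007]],[0.3,[0,0,-1.2],[0,0,0]],[0.3,[0,0,-0.7],[0,0,0]],[0.3,[0,0,0],[0,0,0]],[1,[0,0,0],[0,0,0]],[1,[0,0,0],[0,0,0]],[1,[0,0,0],[0,0,0]],[1,[0,0,0],[0,0,0]],[1,[0,0,0],[0,0,0]],[1,[0,0,0],[0,0,0]]]' 70; python3 -c "
from h import *
st((444.3,-376.5,4),1.1)";python3 -m crank '[[1,[0,0,1.5],[0,0,0]],[1,[0,0,2],[0,0,0]],[1,[0,0,3],[0,0,0]],[1,[0,0,3],[0,0,0]],[1,[0,0,3],[0,0,0]],[1,[0,0,3],[0,0,0]],[1,[0,0,0],[0,0,0]]]';python3 -c "
from h import *
st((502.7,-56,160),93.1)"
```

```text
clock: 41.38
position: [0.4447, -0.3767, 0.0055]
ee_rot: [-0.007, 0.707, 0.006, 0.708]
ft_force: [-1.6, 0.3, 7.2]
grip_width: 0.285
t 41.38 pos [ 444.7 -376.7    5.5] jaw 1.0 tilt [ 0.001 -0.001] F [-1.6  0.3  7.2] M [0.16 0.26 0.02] w 0.285 q7 0.46
go cm [-0.04  0.02 -0.15]
turn 0.001 rad
clock: 41.97
position: [0.4466, -0.3777, 0.166]
ee_rot: [-0.009, 0.705, 0.004, 0.71]
ft_force: [0.9, -0.7, -0.5]
grip_width: 0.282
t 41.97 pos [ 446.6 -377.7  166. ] jaw 1.0 tilt [ 0.007 -0.006] F [ 0.9 -0.7 -0.5] M [-0.04 -0.1   0.03] w 0.282 q7 0.53
go cm [ 5.61 32.17 -0.6 ]
turn 1.607 rad
```

```bash
python3 -m crank '[[1,[0.4,2.3,0],[0,0,0.115]],[1,[0.4,2.3,0],[0,0,0.115]],[1,[0.4,2.3,0],[0,0,0.115]],[1,[0.4,2.3,0],[0,0,0.115]],[1,[0.4,2.3,0],[0,0,0.115]],[1,[0.4,2.3,0],[0,0,0.115]],[1,[0.4,2.3,0],[0,0,0.115]],[1,[0.4,2.3,0],[0,0,0.115]],[1,[0.4,2.3,0],[0,0,0.115]],[1,[0.4,2.3,0],[0,0,0.115]],[1,[0.4,2.3,0],[0,0,0.115]],[1,[0.4,2.3,0],[0,0,0.115]]]'; python3 -m crank '[[1,[0.4,2.3,0],[0,0,0.115]],[1,[0.4,2.3,-1],[0,0,0.112]],[1,[0,0,-3],[0,0,0]],[1,[0,0,-2],[0,0,0]],[1,[0,0,-1.6],[0,0,0]],[1,[0,0,-1],[0,0,0]],[1,[0,0,0],[0,0,0]],[1,[0,0,0],[0,0,0]]]'; python3 - <<'E'
from meas import *
st((502.3,-55.2,72),93.1)
E
```

```text
clock: 42.97
position: [0.4919, -0.0991, 0.1593]
ee_rot: [-0.457, 0.54, 0.456, 0.54]
ft_force: [0.9, 0.7, -1.3]
grip_width: 0.282
clock: 43.63
position: [0.5, -0.0541, 0.0735]
ee_rot: [-0.513, 0.486, 0.514, 0.486]
ft_force: [0.9, 0.9, -1.8]
grip_width: 0.283
t 43.63 pos [500.  -54.1  73.5] jaw 93.1 tilt [-0.  0.] F [ 0.9  0.9 -1.8] M [ 0.02  0.03 -0.05] w 0.283 q7 1.42
go cm [ 0.23 -0.11 -0.15]
turn -0.0 rad
```

```bash
python3 -m crank '[[1,[0.2,-0.12,-0.15],[0,0,0]],[1,[0.6,0.03,0],[0,0,0]],[1,[0.6,0.03,0],[0,0,0]],[1,[0.5,0.03,0],[0,0,0]],[1,[0.5,0.03,0],[0,0,0]],[1,[0.5,0.03,0],[0,0,0]],[1,[0,0,0],[0,0,0]]]';python3 -m crank '[[1,[0.5,0.03,0],[0,0,0]],[1,[0.5,0.02,0],[0,0,0]],[1,[0.5,0.03,0],[0,0,0]],[1,[0.5,0.03,0],[0,0,0]],[1,[0,0,0],[0,0,0]]]'; python3 -c "
from h import *
st((577.2,-51.2,72),93.1)"
```

```text
clock: 44.22
position: [0.5301, -0.0536, 0.072]
ee_rot: [0.513, -0.486, -0.513, -0.487]
ft_force: [-1.5, -0.3, -2.1]
grip_width: 0.283
clock: 44.63
position: [0.55, -0.0526, 0.0719]
ee_rot: [0.513, -0.486, -0.513, -0.487]
ft_force: [0.3, -0.4, -2.1]
grip_width: 0.286
t 44.63 pos [550.  -52.6  71.9] jaw 93.1 tilt [0.001 0.   ] F [ 0.3 -0.4 -2.1] M [ 0.02  0.   -0.01] w 0.286 q7 1.37
go cm [2.72 0.14 0.01]
turn -0.0 rad
```

```bash
python3 -m crank '[[1,[0.5,0.03,0],[0,0,0]],[1,[0.5,0.02,0],[0,0,0]],[1,[0.5,0.03,0],[0,0,0]],[1,[0.5,0.03,0],[0,0,0]],[1,[0.3,0.01,-0.05],[0,0,0]],[1,[0.3,0.01,0],[0,0,0]],[1,[0,0,0],[0,0,0]]]'; python3 -m crank '[[1,[0.1,0.01,0],[0,0,0]],[1,[0.1,0,0],[0,0,0]],[1,[0.1,0,0],[0,0,0]],[1,[0,0,0],[0,0,0]]]';python3 -c "
from h import *
st((577.2,-51.2,71.5),93.1)"
```

```text
clock: 45.22
position: [0.5757, -0.0514, 0.0716]
ee_rot: [0.513, -0.486, -0.513, -0.486]
ft_force: [0.3, -0.2, 1.5]
grip_width: 0.286
clock: 45.55
position: [0.5766, -0.0514, 0.0716]
ee_rot: [-0.513, 0.487, 0.514, 0.485]
ft_force: [-10.9, 0.1, 11.5]
grip_width: 0.287
t 45.55 pos [576.6 -51.4  71.6] jaw 93.1 tilt [-0.003 -0.001] F [-10.9   0.1  11.5] M [0.05 2.26 0.02] w 0.287 q7 1.36
go cm [ 0.06  0.02 -0.01]
turn -0.0 rad
```

```bash
python3 -m crank '[[1,[0.1,0,0],[0,0,0]],[1,[0,0,0],[0,0,0]],[0.58,[0,0,0],[0,0,0]],[0.58,[0,0,0],[0,0,0]],[0.58,[0,0,0],[0,0,0]],[0.58,[0,0,0],[0,0,0]],[0.58,[0,0,2],[0,0,0]],[0.55,[0,0,3],[0,0,0]],[1,[0,0,3],[0,0,0]],[1,[-0.5,3,1],[0,0,0]],[1,[-0.5,3.8,1],[0,0,0]],[1,[-0.5,3.8,0],[0,0,0]]]'; python3 -m crank '[[1,[-0.5,3.8,0],[0,0,0]],[1,[-0.5,3.8,0],[0,0,0]],[1,[-0.5,3.8,0],[0,0,0]],[1,[-0.5,3.8,0],[0,0,0]],[1,[-0.5,3.8,0],[0,0,0]],[1,[-0.5,3.8,0],[0,0,0]],[1,[-0.5,3.8,0],[0,0,0]],[1,[-0.5,3.8,0],[0,0,0]],[1,[-0.5,3.8,0],[0,0,0]],[1,[-0.5,3.8,0],[0,0,0]],[1,[0,1,0],[0,0,0]],[1,[0,0,0],[0,0,0]]]'; python3 - <<'E'
from meas import *
st((512,451.4,105),93)
for c in["top","scene"]:
    p=viewer.camera(c); print(c,blobs(p,*OR,.105,(350,750,-250,400),8),blobs(p,*YE,.088,(400,650,-100,150)),blobs(p,*YE,.022,(350,800,-450,-230)))
    if c=="top": save(p,"f1.png",(210,120,400,250),4)
E
```

```text
clock: 46.55
position: [0.5651, 0.0553, 0.1737]
ee_rot: [0.514, -0.486, -0.512, -0.488]
ft_force: [0.7, 0.4, -0.6]
grip_width: -0.001
clock: 47.55
position: [0.5114, 0.449, 0.1709]
ee_rot: [-0.514, 0.485, 0.516, 0.485]
ft_force: [0.7, 0.5, 0.0]
grip_width: -0.001
t 47.55 pos [511.4 449.  170.9] jaw 93.4 tilt [-0.002  0.002] F [0.7 0.5 0. ] M [0.01 0.09 0.04] w -0.001 q7 0.55
go cm [ 0.06  0.24 -6.59]
turn -0.008 rad
top [(636.1, 168.4, 38.8, 9.5, np.float32(2.2)), (655.3, -126.1, 39.9, 10.7, np.float32(1.6))] [(539.7, 85.7, 102.4, 23.7, np.float32(2.6)), (543.3, 16.1, 101.1, 23.5, np.float32(2.4)), (546.2, -63.8, 99.0, 23.6, np.float32(9.6))] []
scene [(640.7, 167.5, 37.4, 10.2, np.float32(3.5)), (661.0, -127.6, 43.1, 11.8, np.float32(2.8))] [(543.9, 85.0, 97.3, 21.4, np.float32(3.0)), (550.5, 15.8, 97.1, 19.2, np.float32(3.2)), (560.6, -64.5, 90.0, 22.8, np.float32(10.9))] []
```

View pics/f1.png

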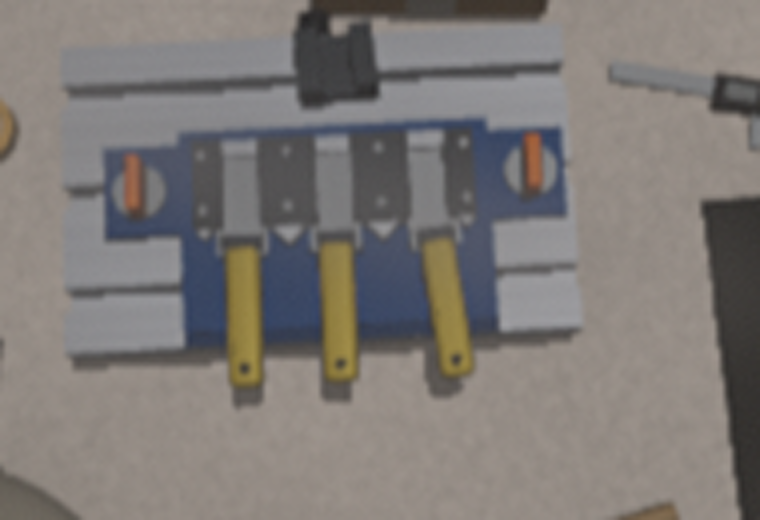

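Lane 0's scraper has been knocked askew: its handle is at crop (447,305) and yawed about 10°. I'll regrasp it, straighten it and push it home before pressing the button.

```bash
python3 -m crank '[[0.5,[0.5,-3.9,0],[0,0,0.009]],[0.5,[0.5,-3.9,0],[0,0,0.009]],[0.5,[0.5,-3.9,0],[0,0,0.009]],[0.5,[0.5,-3.9,0],[0,0,0.009]],[0.5,[0.5,-3.9,0],[0,0,0.009]],[0.5,[0.5,-3.9,0],[0,0,0.009]],[0.5,[0.5,-3.9,0],[0,0,0.009]],[0.5,[0.5,-3.9,0],[0,0,0.009]],[0.5,[0.5,-3.9,0],[0,0,0.009]],[0.5,[0.5,-3.9,0],[0,0,0.009]],[0.5,[0.5,-3.9,0],[0,0,0.009]],[0.5,[0.5,-3.9,0],[0,0,0.009]]]'; python3 -m crank '[[0.5,[0.5,-3.9,-2],[0,0,0.009]],[0.5,[0,0,-3],[0,0,0]],[0.5,[0,0,-1],[0,0,0]],[0.5,[0,0,0],[0,0,0]],[0.5,[0,0,0],[0,0,0]]]'; python3 - <<'E'
from meas import *
st((575.6,-57.7,71.6),100.3)
p=viewer.camera("top"); f=p["frame"].copy(); print(blobs(p,*YE,.088,(400,650,-100,150)))
p=viewer.camera("scene"); print(blobs(p,*YE,.088,(400,650,-100,150)),[(round(d["conf"],2),np.round(W(p,d["location"])*1000)) for d in mark_of("scraper0_grip",p)[:3]])
E
```

```text
clock: 48.65
position: [0.5735, -0.0276, 0.1716]
ee_rot: [0.539, -0.459, -0.538, -0.458]
ft_force: [0.5, -0.2, 0.6]
grip_width: 0.502
clock: 49.07
position: [0.5785, -0.0597, 0.1131]
ee_rot: [-0.541, 0.455, 0.541, 0.455]
ft_force: [0.6, 0.5, -0.1]
grip_width: 0.501
t 49.07 pos [578.5 -59.7 113.1] jaw 99.8 tilt [-0.     0.001] F [ 0.6  0.5 -0.1] M [0.02 0.   0.02] w 0.501 q7 1.50
go cm [-0.29  0.2  -4.15]
turn 0.008 rad
[(522.4, 16.2, 58.9, 22.8, np.float32(2.9)), (539.8, 85.7, 102.5, 23.7, np.float32(2.7))]
[(544.3, 85.1, 96.9, 21.2, np.float32(3.3))] [(0.87, array([544.,  86.,  79.]))]
```

```bash
python3 -m crank '[[0.5,[-0.3,0.2,-1.5],[0,0,0.008]],[0.5,[0,0,-1.5],[0,0,0]],[0.5,[0,0,-1],[0,0,0]],[0.5,[0,0,-0.1],[0,0,0]],[0.5,[0,0,0],[0,0,0]],[1,[0,0,0],[0,0,0]],[1,[0,0,0],[0,0,0]],[1,[0,0,0],[0,0,0]],[1,[0,0,0],[0,0,0]],[1,[0,0,0],[0,0,0]]]' 50; python3 -c "
from h import *
st((575.6,-57.7,71.6),100.3)"
```

```text
clock: 50.05
position: [0.5766, -0.0585, 0.0727]
ee_rot: [0.543, -0.453, -0.542, -0.454]
ft_force: [-1.3, -1.3, 6.9]
grip_width: 0.288
t 50.05 pos [576.6 -58.5  72.7] jaw 100.2 tilt [ 0.002 -0.   ] F [-1.3 -1.3  6.9] M [-0.23  0.19 -0.2 ] w 0.288 q7 1.48
go cm [-0.1   0.08 -0.11]
turn 0.001 rad
```

```bash
python3 -m crank '[[1,[-0.3,0,0.03],[0,0,-0.01]],[1,[-0.1,0.13,0],[0,0,-0.023]],[1,[-0.1,0.13,0],[0,0,-0.023]],[1,[-0.1,0.13,0],[0,0,-0.023]],[1,[-0.1,0.14,0],[0,0,-0.023]],[1,[-0.1,0.14,0],[0,0,-0.022]],[1,[0,0,0],[0,0,0]]]'; python3 -c "
from h import *
st((569,-51.8,72.5),93.1)"
```

```text
clock: 50.63
position: [0.5685, -0.0518, 0.0727]
ee_rot: [0.514, -0.486, -0.512, -0.487]
ft_force: [0.7, -1.6, 7.2]
grip_width: 0.288
t 50.63 pos [568.5 -51.8  72.7] jaw 93.0 tilt [ 0.002 -0.001] F [ 0.7 -1.6  7.2] M [-0.39 -0.25 -0.06] w 0.288 q7 1.35
go cm [ 0.05  0.   -0.02]
turn 0.002 rad
```

Free and straight. Push home.

```bash
python3 -m crank '[[1,[0.3,0.02,0],[0,0,0]],[1,[0.3,0.01,0],[0,0,0]],[1,[0.2,0.01,0],[0,0,0]],[1,[0,0,0],[0,0,0]]]'; python3 -m crank '[[1,[0.2,0.01,0],[0,0,0]],[1,[0.1,0,0],[0,0,0]],[1,[0,0,0],[0,0,0]]]';python3 -c "
from h import *
st((577.2,-51.2,72.5),93.1)"
```

```text
clock: 50.97
position: [0.5747, -0.051, 0.0727]
ee_rot: [-0.513, 0.487, 0.514, 0.485]
ft_force: [-9.4, -1.0, 17.3]
grip_width: 0.294
clock: 51.22
position: [0.5772, -0.0508, 0.0727]
ee_rot: [-0.513, 0.487, 0.514, 0.485]
ft_force: [-12.2, -0.9, 19.3]
grip_width: 0.291
t 51.22 pos [577.2 -50.8  72.7] jaw 93.1 tilt [-0.004 -0.001] F [-12.2  -0.9  19.3] M [-0.31  2.7  -0.01] w 0.291 q7 1.35
go cm [-0.   -0.04 -0.02]
turn 0.0 rad
```

```bash
python3 -m crank '[[1,[0,0,0.06],[0,0,0]],[1,[0.1,0.01,0],[0,0,0]],[1,[0.1,0,0],[0,0,0]],[1,[0,0,0],[0,0,0]]]'; python3 -m crank '[[1,[0.1,0.01,0],[0,0,0]],[1,[0.1,0,0],[0,0,0]],[1,[0,0,0],[0,0,0]]]';python3 -c "
from h import *
st((577.2,-51.2,72.5),93.1)"
```

```text
clock: 51.55
position: [0.5774, -0.0508, 0.0727]
ee_rot: [-0.512, 0.489, 0.515, 0.484]
ft_force: [-20.8, -1.6, 22.5]
grip_width: 0.289
clock: 51.8
position: [0.5777, -0.0509, 0.0726]
ee_rot: [-0.511, 0.49, 0.516, 0.483]
ft_force: [-31.7, -1.3, 31.0]
grip_width: 0.287
t 51.80 pos [577.7 -50.9  72.6] jaw 93.1 tilt [-0.011 -0.002] F [-31.7  -1.3  31. ] M [-0.4   6.32 -0.42] w 0.287 q7 1.35
go cm [-0.05 -0.03 -0.01]
turn 0.001 rad
```

```bash
python3 -m crank '[[1,[-0.2,0,0],[0,0,0]],[1,[0,0,0],[0,0,0]],[0.58,[0,0,0],[0,0,0]],[0.58,[0,0,0],[0,0,0]],[0.58,[0,0,0],[0,0,0]],[0.58,[0,0,0],[0,0,0]],[0.58,[0,0,2],[0,0,0]],[0.55,[0,0,3],[0,0,0]],[0.55,[0,0,3],[0,0,0]],[1,[-0.5,3,1],[0,0,0]],[1,[-0.5,3.8,1],[0,0,0]],[1,[-0.5,3.8,0],[0,0,0]]]'; python3 -m crank '[[1,[-0.5,3.8,0],[0,0,0]],[1,[-0.5,3.8,0],[0,0,0]],[1,[-0.5,3.8,0],[0,0,0]],[1,[-0.5,3.8,0],[0,0,0]],[1,[-0.5,3.8,0],[0,0,0]],[1,[-0.5,3.8,0],[0,0,0]],[1,[-0.5,3.8,0],[0,0,0]],[1,[-0.5,3.8,0],[0,0,0]],[1,[-0.5,3.8,0],[0,0,0]],[1,[-0.5,3.8,0],[0,0,0]],[1,[0,1,0],[0,0,0]],[1,[0,0,0],[0,0,0]]]'; python3 - <<'E'
from meas import *
st((512,451.4,105),93)
for c in["top","scene"]:
    p=viewer.camera(c); print(c,blobs(p,*YE,.088,(400,650,-100,150)))
    if c=="top": save(p,"f2.png",(210,120,400,250),4)
E
```

```text
clock: 52.8
position: [0.5666, 0.056, 0.1746]
ee_rot: [0.514, -0.486, -0.512, -0.488]
ft_force: [-0.1, 0.3, 0.8]
grip_width: 0.03
clock: 53.8
position: [0.5128, 0.4496, 0.1718]
ee_rot: [-0.514, 0.485, 0.516, 0.485]
ft_force: [-0.4, -0.1, 0.4]
grip_width: -0.002
t 53.80 pos [512.8 449.6 171.8] jaw 93.5 tilt [-0.002  0.002] F [-0.4 -0.1  0.4] M [-0.02 -0.01  0.  ] w -0.002 q7 0.55
go cm [-0.08  0.18 -6.68]
turn -0.009 rad
top [(539.8, 85.7, 102.4, 23.6, np.float32(2.7)), (543.3, 16.1, 101.0, 23.7, np.float32(2.4)), (546.6, -52.6, 98.6, 23.6, np.float32(3.4))]
scene [(544.2, 85.0, 97.0, 21.0, np.float32(3.1)), (550.8, 16.3, 96.6, 19.6, np.float32(2.0)), (558.4, -52.8, 93.7, 22.1, np.float32(0.6))]
```

View pics/f2.png

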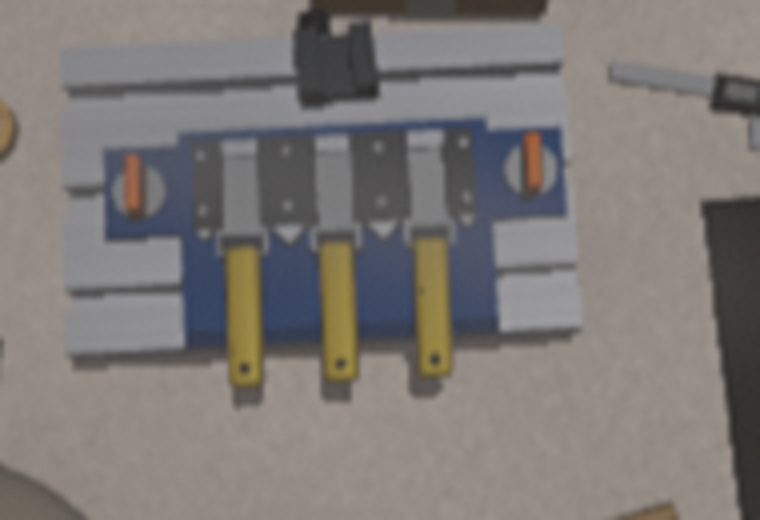

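All three are straight and equally deep, with blade ends at crop (239,150), (335,143) and (427,138). Now the button.

```bash
python3 -m crank '[[1,[-0.1,0.2,-3],[0,0,0]],[1,[0,0,-2],[0,0,0]],[1,[0,0,-1.5],[0,0,0]],[1,[0,0,0],[0,0,0]],[1,[0,0,0],[0,0,0]]]'; python3 -c "
from h import *
st((512,451.4,92.5))";python3 -m crank '[[1,[0,0,-0.5],[0,0,0]],[1,[0,0,-0.4],[0,0,0]],[1,[0,0,-0.4],[0,0,0]],[1,[0,0,-0.3],[0,0,0]],[1,[0,0,0],[0,0,0]]]'; python3 -c "
from h import *
st((512,451.4,92.5))"
```

```text
clock: 54.32
position: [0.5153, 0.446, 0.1072]
ee_rot: [0.513, -0.487, -0.513, -0.486]
ft_force: [0.0, -0.4, 1.1]
grip_width: 0.002
t 54.32 pos [515.3 446.  107.2] jaw 93.1 tilt [-0.001 -0.001] F [ 0.  -0.4  1.1] M [ 0.09 -0.02 -0.02] w 0.002 q7 0.52
go cm [-0.33  0.54 -1.47]
clock: 54.73
position: [0.5149, 0.4472, 0.0911]
ee_rot: [0.514, -0.486, -0.514, -0.486]
ft_force: [0.1, -0.8, 2.1]
grip_width: 0.005
t 54.73 pos [514.9 447.2  91.1] jaw 93.2 tilt [0. 0.] F [ 0.1 -0.8  2.1] M [-0.12 -0.06 -0.  ] w 0.005 q7 0.52
go cm [-0.29  0.42  0.14]
```

```bash
python3 -m crank '[[1,[0,0,0.7],[0,0,0]],[1,[-0.3,0.4,0],[0,0,0]],[1,[0,0,-0.4],[0,0,0]],[1,[0,0,-0.4],[0,0,0]],[1,[0,0,-0.3],[0,0,0]],[1,[0,0,-0.2],[0,0,0]],[1,[0,0,0],[0,0,0]]]'; python3 -c "
from h import *
st((512,451.4,92.5))"; python3 -m crank '[[1,[0,0,-0.1],[0,0,0]],[1,[0,0,-0.1],[0,0,0]],[1,[0,0,0],[0,0,0]]]'; python3 -c "
from h import *
st((512,451.4,92.5))"
```

```text
clock: 55.32
position: [0.5114, 0.4519, 0.0862]
ee_rot: [-0.513, 0.486, 0.514, 0.486]
ft_force: [-2.1, -0.5, 7.7]
grip_width: -0.001
t 55.32 pos [511.4 451.9  86.2] jaw 93.2 tilt [0.    0.001] F [-2.1 -0.5  7.7] M [ 0.08  0.54 -0.02] w -0.001 q7 0.51
go cm [ 0.06 -0.05  0.63]
clock: 55.57
position: [0.5115, 0.4519, 0.0859]
ee_rot: [-0.514, 0.485, 0.514, 0.486]
ft_force: [-7.3, -5.1, 21.7]
grip_width: 0.002
t 55.57 pos [511.5 451.9  85.9] jaw 93.2 tilt [0.001 0.001] F [-7.3 -5.1 21.7] M [-1.06  1.54 -0.03] w 0.002 q7 0.51
go cm [ 0.05 -0.05  0.66]
```

The button has bottomed: 22 N at 86 mm. I'll release it, rise and do the final check.

```bash
python3 -m crank '[[1,[0,0,1],[0,0,0]],[1,[0,0,2],[0,0,0]],[1,[0,0,3],[0,0,0]],[1,[0,0,3],[0,0,0]],[1,[0,0,0],[0,0,0]],[1,[0,0,0],[0,0,0]],[1,[0,0,0],[0,0,0]],[1,[0,0,0],[0,0,0]]]'; python3 - <<'E'
from meas import *
st()
for c in["top","scene"]:
    p=viewer.camera(c); print(c,blobs(p,*OR,.105,(350,750,-250,400),8),blobs(p,*YE,.088,(400,650,-100,150)))
    if c=="scene": save(p,"end.png",(190,110,530,310),2.3)
E
```

```text
clock: 56.23
position: [0.5115, 0.4504, 0.1718]
ee_rot: [0.514, -0.487, -0.514, -0.485]
ft_force: [0.3, -0.3, 0.4]
grip_width: -0.001
t 56.23 pos [511.5 450.4 171.8] jaw 93.2 tilt [-0.001 -0.002] F [ 0.3 -0.3  0.4] M [-0.01  0.01 -0.04] w -0.001 q7 0.54
top [(365.8, 33.5, 29.0, 3.5, np.float32(90.2)), (636.1, 168.4, 38.7, 9.5, np.float32(2.1)), (655.3, -126.1, 39.8, 10.7, np.float32(1.5))] [(539.7, 85.8, 102.5, 23.7, np.float32(2.7)), (543.4, 16.1, 101.1, 23.6, np.float32(2.6)), (546.5, -52.6, 99.1, 23.5, np.float32(3.5))]
scene [(640.5, 167.9, 38.6, 9.6, np.float32(2.6)), (660.8, -127.6, 42.7, 11.8, np.float32(2.8))] [(544.6, 85.0, 96.5, 21.4, np.float32(2.8)), (550.8, 16.3, 96.2, 19.9, np.float32(1.5)), (561.4, -54.4, 87.8, 21.9, np.float32(3.9))]
```

View pics/end.png

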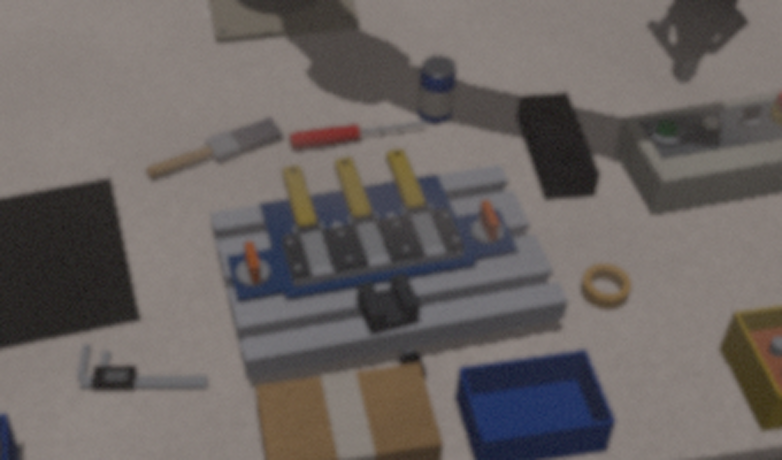

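Everything is in place: both wings lie across the slot, all three scrapers are in their lanes, and the bystanders haven't moved. I'm handing in.

```bash
python3 -c "
from h import *
print(manip.hand_in())"
```

```text
the job is handed in; nothing more can be done
None
```

The job is done and handed in at about 56 s of the 210 s allowed. Both T-clamps are dropped in and twisted a quarter turn, all three yellow scrapers are in lanes 0 to 2, and the green button was pressed to its stop (22 N) and released.

- **Clamps and scrapers:** In the last pictures both wings lie along the nest's x axis to within about 2°. The scraper handles sit at their home positions, in line with the lanes, and I pushed each blade until it met the stop.
- **Lane 0 scraper:** After I first let go of it, a picture showed it turned about 7° in its lane, either from the announced knock or from my release. Before pressing the button I regripped it, straightened it and pushed it home again, at about 32 N. It stayed straight in the checks after that.
- **Disagreement between cameras:** The two cameras differ by a few millimetres in x, up to about 15 mm for the lane 0 handle. For seating I relied on the contact forces.
- **Button:** A first light touch on it, at about 2 N, came just before the full press. I judged the press from force and height and did not read the button's travel directly.
- **Rest of the bench:** Everything else looked unmoved, and the gripper was clear of everything at hand-in.

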